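# Clamp the governor piston with the star wheel

### The job

Take the ground steel piston out of the rolled-out tray, stand it upright on the bed of the clamp between the jaw and the V block, and let go. Then wind the star wheel clockwise (seen from above) by pushing its spokes round, one after the other, until the jaw has slid the piston fully home in the V and holds it there snugly; some 15 N is right. It is a ground part: never squeeze it over 40 N, move the jaw only by the wheel, and leave the other things where they are.

Things in the scene. Friction and masses are not known exactly. Their poses are not given: they have to be found in the camera images.
- piston_mid (a point): Centre of the piston: a bright ground-steel cylinder, 36 mm in diameter, 50 mm tall, 0.32 kg, two ring grooves near its top; stands upright in the tray. z axis along the cylinder; the point lies on the axis, half-way up (25 mm above its foot). Its body is called piston.
- piston: The same piston; origin at the centre of its foot (25 mm below point piston_mid), z up.
- clamp: The clamp: grey base plate 300 x 100 x 20 mm, bolted down. Origin on the table surface; x axis from the star wheel towards the V block (the way the jaw closes), z up. Its top at z = 20 mm is the bed. Along its x axis from the origin: wheel axle at -120 mm over a dark gear housing (52 x 66 mm, top at z = 50 mm), jaw face at 0 when open, V block from about 50 to 110 mm.
- vblock: Dark steel block bolted to the bed, 56 mm wide, 42 mm high, carrying a bright steel V liner, 68 mm across, that opens towards the jaw, flanks at 45 degrees to the clamp's x axis. Origin at bed height where a piston would stand in a liner of nominal thickness, x axis as the clamp's; the flanks' front ends are about level with it. Origin 48 to 64 mm along the clamp's x axis.
- v_seat (a point): Nominal place of the piston's centre when home in the V, 25 mm above the bed. Liners are ground to differing thickness, so the true seat lies up to 4 mm nearer to or farther from the jaw (never sideways): home must be felt. All these faces are oiled and slippery, so the V centres a piston that stands up to 10 mm to one side.
- jaw: Bright steel sliding jaw, 50 mm wide, 30 mm thick, top 61 mm above the table, with a rack bar (top 41 mm above the table) running back under the wheel. Axes as the clamp's. The wheel drives it along the clamp's +x, 15 mm per radian, from fully open. Pushing the loose piston along the bed adds very little to the drag. Friction in the drive keeps the squeeze, up to about 20 N.
- jaw_face (a point): Centre of the jaw's flat face, which meets the piston (45 mm above the table); x axis as the clamp's. With the jaw open it is at 0 along the clamp's x axis.
- star_wheel (a joint): Angle of the star wheel, rad, 0 at the start (jaw open), growing clockwise seen from above; greatest 3.6. Closing on the piston takes 1.7 to 3.4 rad; it stays where it is left. Steady drag 0.3 N m (about 5 N at 60 mm from the axle) while the jaw runs free; once the piston is home the torque climbs steeply by 0.015 N m per N of squeeze: 9 N at 60 mm is 15 N on the piston, 15 N is 40 N.
- wheel_hub (a point): Centre of the star wheel, on its upright axle, at mid-height of the spokes, 75 mm above the table. Steel hub 52 mm across, 26 mm high, five straight spokes 72 degrees apart, each 12 mm wide (15 mm at its round end), 14 mm high (68 to 82 mm above the table), ending 80 mm from the axle. The x axis of this point runs along one spoke and turns with the wheel.
- spoke_end (a point): Outer end of that one spoke, 80 mm from the axle, 75 mm above the table. At wheel angle 0 this spoke points along the clamp's +x axis.
- tray: Rolled-out shallow tray of pitted zinc, 270 x 240 mm; rims 38 mm and inner floor 16 mm above the table. Origin on the table under its centre. Its cabinet, 320 mm wide, 150 mm high, begins 220 mm from the origin along the tray's +y. The piston and three other parts lie in four places, about 60 mm from the centre in x and 50 mm in y; which is where changes.
- orifice: Bystander: brass flow orifice, flat ring 50 mm across, hole 16 mm, 10 mm high, in the tray. Origin at its underside.
- seal_ring: Bystander: white ceramic ring, 46 mm across, hole 30 mm, 8 mm high, in the tray. Origin at its underside.
- rack_piece: Bystander: dark hardened toothed bar, 70 x 18 x 20 mm, in the tray, long axis x, within 0.4 rad of the tray's x axis. Origin at its underside.
- wrench: Bystander: open wrench 160 mm long lying on the table to the right of the wheel.
- bush: Bystander: flanged brass bush, 44 mm across, 28 mm high, on the table behind.
- grease_tin: Bystander: plain round metal tin, 66 mm across, 70 mm high, on the table behind.

How it is judged:
On the way:
1. the piston stands upright on the clamp's bed between jaw and V block, let go, not yet clamped (angle between piston's own z axis and vertical below 0.06 rad and z of piston in the frame of clamp between 0.017 and 0.023 m and x of piston in the frame of jaw between 0.014 and 0.05 m and y of piston in the frame of clamp between -0.02 and 0.02 m and contact force between the fingers and piston below 0.1 N), for 0.2 s.
At the end, for the whole second after the job is handed in: The piston stands upright (within 0.06 rad) on the bed, home in the V (within 3 mm of the V's middle line, within 7 mm of the nominal seat along it), still, with the jaw pressing on it with more than 5 N; the wheel is at rest (angle between piston's own z axis and vertical below 0.06 rad and z of piston in the frame of clamp between 0.017 and 0.023 m and y of piston_mid in the frame of v_seat between -0.003 and 0.003 m and x of piston_mid in the frame of v_seat between -0.007 and 0.007 m and contact force between jaw and piston above 5 N and value of joint star_wheel above 1.5 rad and linear speed of piston below 0.01 m/s and velocity of joint star_wheel below 0.05 rad/s); the robot touches nothing.
It fails at once if the piston is squeezed with over 40 N by the jaw (contact force between jaw and piston above 40 N).
It fails at once if the robot pushes the jaw itself with over 8 N (contact force between any of the fingers, the arm and jaw above 8 N).
It fails at once if another loose thing is moved by more than 15 mm (distance of any of orifice, seal_ring, rack_piece, wrench, bush, grease_tin from where it was at the start of the episode above 0.015 m).
It also fails if it takes over 72 s, if anything falls off the work surface, if the arm or the gripper's body presses on something with over 40 N, if the wrist force passes 120 N, or if a joint passes its speed limit or range.

### The arm

A 7-joint arm with a two-finger parallel gripper is mounted at the origin on the work surface. World frame = base frame: x ahead of the robot, y to its left, z up, the work surface at z = 0. Lengths are in m, angles in rad, forces in N, time in s.
With the tool pointing down it reaches from about 0.425 to 0.875 m from the base axis. Payload 4.7 kg.
Tool frame: the origin (TCP) lies at the very end of the fingers, on their centre line; the grasp point (between the pads) lies 19 mm behind it; x points along the fingers, z is the direction in which the jaws open and shut, and the axes are right-handed (so a half turn about x gives the same grasp; the last joint's range is limited). The gripper opens to 87 mm and grips with 3 to 60 N. Pads are 19 mm wide; open, the fingers measure 117 mm over their backs; the gripper's body (75 mm by 190 mm) begins 51 mm behind the grasp point.
Start: joints at [-1.189, 0.321, -0.07, 1.45, 0.023, 1.371, -0.057], TCP at [0.234, 0.607, 0.223] pointing down, gripper open.
Joint ranges: [-2.86, 2.86], [-0.3, 2.09], [-1.38, 1.24], [0.06, 2.45], [-1.56, 4.7], [0.09, 2.05], [-2.69, 2.69]. Speed limits (rad/s): [2.57, 2.57, 3.14, 3.14, 3.14, 3.14, 3.14].

### API

Orientations are given as a rotation vector (axis times angle).
In Python, from bench import telemetry, viewer, workorder gives the robot as it stands.
- The arm moves only by the shell command python3 -m creep 'ROWS' [FORCE]. ROWS is JSON, a list of rows, each an object of numbers: "fingers": the opening, from 0 (shut) to 1 (fully open); "x", "y", "z": the shift along the tool's x, y, z in units of 40 mm (1.0 is 40 mm); "twist": the turn about the tool's x in units of 5 degrees (1.0 is 5 degrees). In form: [{"fingers": .., "x": .., "y": .., "z": .., "twist": ..}, ...]. A call has 1 to 20 rows; each row is the pose to reach, as a shift and turn from the pose commanded when the call began, along the tool's axes at that moment; what a row does not reach only later rows make up. A row lasts 1/12 s, in which the tool goes at most 41.7 mm and 7.16 degrees, less where a joint would pass 70% of its speed; a pose out of reach is approached as far as the arm can. A call with a gripper value outside its range is refused whole. The fingers move at their own pace and stop on an object; FORCE is the grip in N (left out, the last holds). Time passes only in rows, so rows that repeat a pose let the fingers close. It gives the time, the measured TCP pose, the force and the opening at its end, in the units of the state.
- telemetry.get_state(): the state, without advancing time (a new reading comes with each control period).
- viewer.get_image(name): name is "scene" or "side" or "wrist"; returns a dict with "pixels" (384x512x3 uint8, red, green, blue), "z_map" (384x512 float32, m along the optical axis (not along the pixel's ray), 0 where there is no reading), "K" (3x3 intrinsics, pixels), "xyz" and "attitude" of the camera in the world. Camera axes: x right, y up, looking along -z (the intrinsics and any distortion apply to the point x, -y, -z); pixel columns grow to the right and rows downward; lengths in m; the calibration is good to about 2 mm. A picture is of the moment at which its call begins.
- workorder.close_job(): hands the job in, once; it reports no verdict.
The state is a dict: "time": time; "joint_positions": joint angles; "qd": joint speeds; "joint_torque": joint torques, N m; "position": TCP position; "tool_rot": TCP orientation; "ft_force": force on the tool from outside, world axes, zero at the start; "torque": the same for the moment, N m; "grip_width": opening from 0.0 (shut) to 1.0 (fully open).
Only numpy, scipy, OpenCV 4.12 (cv2) and the standard library are available. Lean on these libraries where they do the work, as an engineer would, in place of code of your own. Each camera call takes 0.05 s, during which the arm holds its last target.

## Working session

There is one attempt and no reset: what is moved stays moved. The work goes in short steps, Python scripts to look and compute and a shell command to move; the robot and the scene stay as the last step left them, time stands still between calls to the robot, and variables do not carry over. Pictures are saved under pics/ and viewed, and the job is handed in when it is done.

```bash
ls; mkdir -p pics
cat > h.py <<'E'
import numpy as np, cv2
from scipy.spatial.transform import Rotation as R
from bench import telemetry, viewer, workorder
def grab(n,fn):
    im=viewer.get_image(n)
    cv2.imwrite('pics/%s.png'%fn, im['pixels'][:,:,::-1])
    np.savez('/tmp/%s.npz'%fn, **{k:np.asarray(v) for k,v in im.items()})
    return im
def load(fn): return dict(np.load('/tmp/%s.npz'%fn))
def rotm(a):
    a=np.asarray(a)
    return a if a.shape==(3,3) else R.from_rotvec(a).as_matrix()
def ray(im,u,v):
    K=im['K']; d=np.array([(u-K[0,2])/K[0,0],-(v-K[1,2])/K[1,1],-1.0])
    return np.asarray(im['xyz']), rotm(im['attitude'])@d
def plane(im,u,v,z):
    o,d=ray(im,u,v); return o+d*(z-o[2])/d[2]
def pt(im,u,v):
    o,d=ray(im,u,v); return o+d*im['z_map'][int(v),int(u)]
def cloud(im):
    h,w=im['z_map'].shape; K=im['K']; u,v=np.meshgrid(np.arange(w),np.arange(h))
    d=np.stack([(u-K[0,2])/K[0,0],-(v-K[1,2])/K[1,1],-np.ones_like(u,float)],-1)
    P=np.asarray(im['xyz'])+(d*im['z_map'][...,None])@rotm(im['attitude']).T
    P[im['z_map']==0]=np.nan
    return P
E
python3 - <<'E'
from h import *
for n in ['scene','side','wrist']:
    im=grab(n,n+'0'); print(n,im['xyz'],im['attitude'],im['K'], {k for k in im})
s=telemetry.get_state(); print(s); print(R.from_rotvec(s['tool_rot']).as_matrix().round(3))
E
```

```text
pics
scene [0.91572142 0.57731254 0.76528287] [0.29387932 1.06195733 2.45510816] [[385.75597271   0.         253.18029554]
 [  0.         385.75597271 188.60150455]
 [  0.           0.           1.        ]] {'z_map', 'K', 'pixels', 'xyz', 'attitude'}
side [-0.0276417   0.77400084  0.72957906] [ 0.39363758 -1.24285443 -2.22809974] [[378.39656629   0.         253.78604322]
 [  0.         378.39656629 192.55475674]
 [  0.           0.           1.        ]] {'z_map', 'K', 'pixels', 'xyz', 'attitude'}
wrist [0.16469409 0.63355705 0.38400019] [-0.24028571 -0.16483927  1.1955342 ] [[299.441573     0.         257.7577016 ]
 [  0.         299.441573   190.75795884]
 [  0.           0.           1.        ]] {'z_map', 'K', 'pixels', 'xyz', 'attitude'}
{'time': 0.15, 'joint_positions': array([-1.18888742,  0.32163191, -0.07010241,  1.4513954 ,  0.02261194,
        1.37075878, -0.05691677]), 'qd': array([-0.00169271, -0.00206368,  0.00028828, -0.00380008, -0.0002228 ,
       -0.00034816,  0.00111025]), 'joint_torque': array([ 1.64580538e-04, -4.91797185e+01, -4.04403107e-01, -3.12878788e+01,
       -6.39315275e-02,  4.04880289e-02,  1.02965848e-04]), 'position': array([0.23361275, 0.60613566, 0.22172608]), 'tool_rot': array([-0.93502164,  1.36217508,  0.93358694]), 'ft_force': array([ 0.36757415, -0.22482989, -0.30738132]), 'torque': array([-0.01134084,  0.05318933,  0.04700226]), 'grip_width': 1.0034730597490316}
[[-0.    -0.933  0.36 ]
 [-0.001  0.36   0.933]
 [-1.    -0.    -0.001]]
```

View pics/scene0.png

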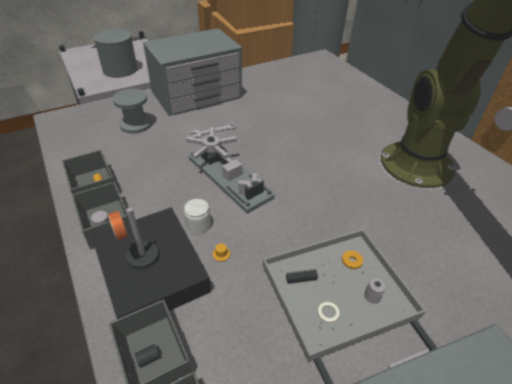

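View pics/side0.png

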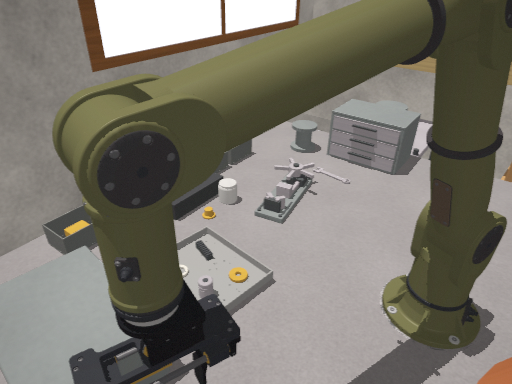

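View pics/wrist0.png

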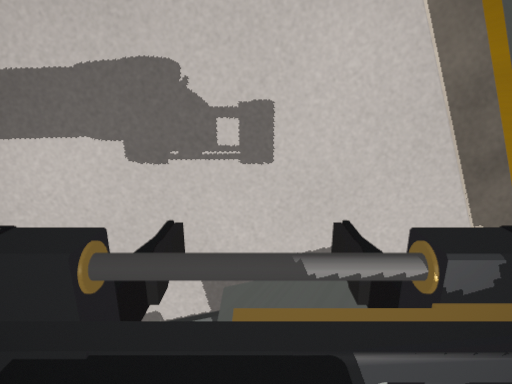

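The scene view shows the piston in the tray at about (376,290). The orifice is at (353,260), the seal ring at (329,312), the rack piece at (302,276), and the clamp at (232,180) with its wheel at (212,142). Next I measure these in world coordinates.

Run:
```python
from h import *
im=load('scene0'); P=cloud(im)
for n,(u,v) in dict(piston=(376,284),pside=(376,296),orif=(353,264),seal=(320,312),rack=(302,276),trayfl=(350,300),hub=(211,140),jaw=(232,169),vb=(254,184),table=(200,280),bedcorner=(268,196)).items():
    print(n,P[v,u].round(4))
# upscaled crops
big=cv2.resize(im['pixels'][110:220,170:290,::-1],None,fx=6,fy=5.4,interpolation=cv2.INTER_CUBIC); cv2.imwrite('pics/c1.png',big)
big=cv2.resize(im['pixels'][225:355,255:425,::-1],None,fx=4.5,fy=4.5,interpolation=cv2.INTER_CUBIC); cv2.imwrite('pics/c2.png',big)
im=load('side0'); P=cloud(im)
for n,(u,v) in dict(piston=(206,281),hub=(295,166),jaw=(291,184),vb=(274,200)).items():
    print(n,P[v,u].round(4))
big=cv2.resize(im['pixels'][150:225,245:360,::-1],None,fx=6,fy=6,interpolation=cv2.INTER_CUBIC); cv2.imwrite('pics/c3.png',big)
```

```text
piston [0.4573 0.3047 0.0671]
pside [0.4641 0.3193 0.0466]
orif [0.4424 0.2228 0.0284]
seal [0.5819 0.2856 0.0264]
rack [0.5702 0.1988 0.0368]
trayfl [0.5023 0.2891 0.0163]
hub [ 0.5697 -0.2909  0.0945]
jaw [ 0.5557 -0.1816  0.0593]
vb [ 0.5336 -0.0924  0.0645]
table [0.7796 0.117  0.0599]
bedcorner [ 0.4984 -0.0738  0.0195]
piston [0.449  0.3077 0.0678]
hub [ 0.5665 -0.2948  0.0889]
jaw [ 0.568  -0.2781  0.0205]
vb [ 0.5231 -0.0959  0.062 ]
```

View pics/c1.png

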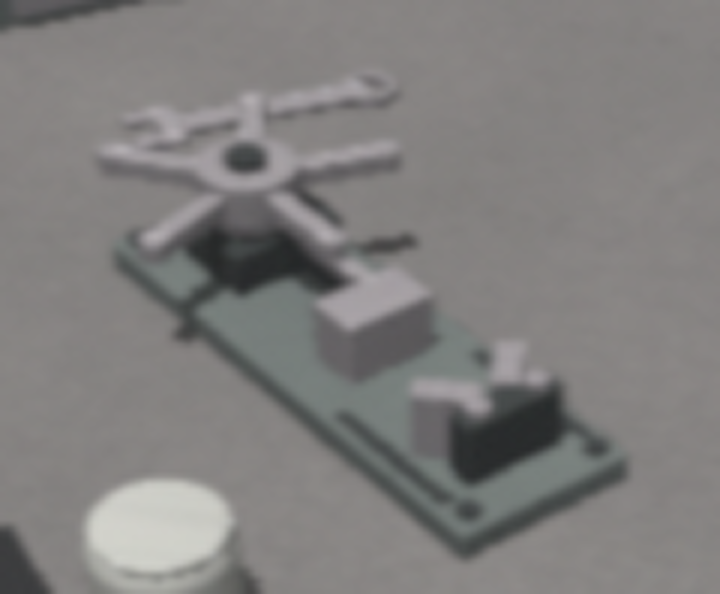

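View pics/c2.png

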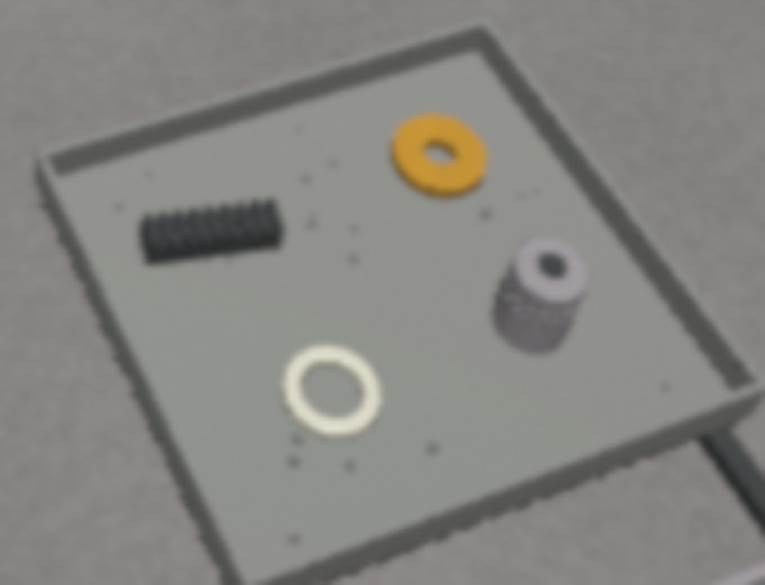

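View pics/c3.png

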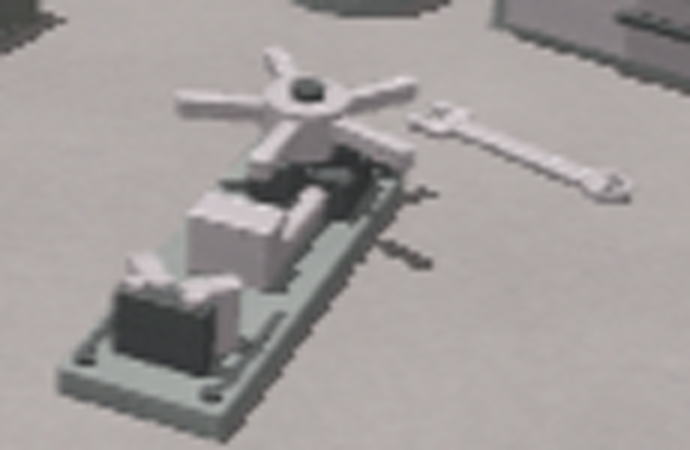

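```bash
cat > fit.py <<'E'
from h import *
def clampfit(P,tag):
    m=(P[...,0]>0.40)&(P[...,0]<0.70)&(P[...,1]>-0.40)&(P[...,1]<-0.02)
    b=m&(P[...,2]>0.012)&(P[...,2]<0.03)
    B=P[b][:,:2].astype(np.float32)
    # green-grey base: min-area rectangle
    r=cv2.minAreaRect(B*1000); print(tag,'bed rect',np.round(r[0],1),np.round(r[1],1),round(r[2],2),len(B), 'z',np.median(P[b][:,2]))
if __name__=='__main__':
  for t in ['scene0','side0']:
    im=load(t);P=cloud(im);clampfit(P,t)
    m=(abs(P[...,0]-0.568)<0.1)&(abs(P[...,1]+0.292)<0.1)
    b=m&(P[...,2]>0.06)&(P[...,2]<0.1); 
    Q=P[b]; print(' wheel n',b.sum(),Q.mean(0), 'zs',np.percentile(Q[:,2],[5,25,50,75,95]).round(4))
    c,rad=cv2.minEnclosingCircle((Q[:,:2]*1000).astype(np.float32)); print(' circ',c,rad)
    m=(abs(P[...,0]-0.455)<0.035)&(abs(P[...,1]-0.306)<0.035)&(P[...,2]>0.059)
    Q=P[m]; print(' piston',Q.mean(0),m.sum(), cv2.minEnclosingCircle((Q[:,:2]*1000).astype(np.float32)))
    m=(P[...,0]>0.5)&(P[...,0]<0.62)&(P[...,1]>-0.21)&(P[...,1]<-0.06)&(P[...,2]>0.054)&(P[...,2]<0.068)
    for lo,hi in [(-0.21,-0.13),(-0.125,-0.06)]:
        q=m&(P[...,1]>lo)&(P[...,1]<hi); Q=P[q]; r=cv2.minAreaRect((Q[:,:2]*1000).astype(np.float32)); print('  top',q.sum(),Q.mean(0).round(4),np.round(r[0],1),np.round(r[1],1),r[2],'z',np.median(Q[:,2]))
    for nme,(x,y) in dict(table=(0.65,0.0),).items():
        q=(abs(P[...,0]-x)<0.03)&(abs(P[...,1]-y)<0.03); print('  table z',np.median(P[q][:,2]))
E
python3 fit.py
```

```text
scene0 bed rect [ 559.1 -176.6] [321.  209.9] 75.83 1394 z 0.02060415113281905
 wheel n 684 [ 0.56813113 -0.28310279  0.07943591] zs [0.062  0.0744 0.0814 0.0842 0.0909]
 circ (559.9356689453125, -281.26739501953125) 95.373779296875
 piston [0.45674115 0.30740339 0.066343  ] 212 ((455.3123779296875, 305.1824645996094), 18.80008888244629)
  top 149 [ 0.549  -0.1906  0.0607] [ 541.3 -168.7] [52.  91.1] 15.1733980178833 z 0.06146275323831729
  top 194 [ 0.537  -0.1015  0.0618] [ 535.  -106.1] [60.6 40.1] 7.018171310424805 z 0.06210481242578908
  table z 0.0008474346175675329
side0 bed rect [ 611.3 -197.4] [225.3 295.9] 9.73 768 z 0.020862973832090237
 wheel n 422 [ 0.56054868 -0.2840255   0.07928357] zs [0.0622 0.0747 0.0811 0.0837 0.0914]
 circ (557.705322265625, -281.5439758300781) 91.34600067138672
 piston [0.45234303 0.30838668 0.06598807] 152 ((454.68548583984375, 306.2832946777344), 18.659637451171875)
  top 92 [ 0.5477 -0.1923  0.0605] [ 548.2 -194.4] [50.8 31.3] 5.449899673461914 z 0.061218113585649714
  top 134 [ 0.5324 -0.1006  0.0613] [ 536.4 -104.3] [64.  45.1] 5.116971969604492 z 0.06222159238870267
  table z 0.0008249772404824718
```

Run:
```python
from h import *
im=load('scene0')
# hand-read corners in crop c1 (scale 6,5.4)
f=lambda x,y,z,im=im:plane(im,170+(x+.5)/6-.5,110+(y+.5)/5.4-.5,z)
A=f(625,460,.02);B=f(464,543,.02);C=f(117,250,.02)
print('A,B,C',A,B,C,'AB',np.linalg.norm(A-B),'BC',np.linalg.norm(B-C))
d=B-C; print('yaw',np.degrees(np.arctan2(d[1],d[0])), 'centre', (A+C)/2)
hub=f(247,156,.088); print('hub',hub)
for s in [(100,155),(150,243),(340,243),(398,152),(252,98)]:
    q=f(*s,.082); w=q-hub; print('spoke',q.round(4),np.linalg.norm(w[:2]).round(4),np.degrees(np.arctan2(w[1],w[0])).round(1))
im2=load('side0')
g=lambda x,y,z:plane(im2,245+(x+.5)/6-.5,150+(y+.5)/6-.5,z)
print('side')
A=g(60,370,.02);B=g(222,412,.02);print(A,B,np.linalg.norm(A-B)); d=B-A; print('end edge yaw-90',np.degrees(np.arctan2(d[1],d[0])))
hub=g(308,92,.088);print('hub',hub)
for s in [(180,102),(272,55),(412,88),(405,158),(258,165)]:
    q=g(*s,.082); w=q-hub; print('spoke',q.round(4),np.linalg.norm(w[:2]).round(4),np.degrees(np.arctan2(w[1],w[0])).round(1))
# Jaw / V tops by depth with connected comps
for t,lims in [('scene0',[(205,265),(155,200)]),('side0',[(265,310),(170,215)])]:
    I=load(t);P=cloud(I)
    m=((P[...,2]>0.054)&(P[...,2]<0.07)).astype(np.uint8)
    n,l,st,c=cv2.connectedComponentsWithStats(m)
    for i in range(1,n):
        if st[i,4]<25: continue
        Q=P[l==i]; r=cv2.minAreaRect((Q[:,:2]*1000).astype(np.float32))
        if abs(r[0][0]-550)<60 and -330<r[0][1]<-50: print(t,st[i],np.round(r[0],1),np.round(r[1],1),round(r[2],1))
```

```text
A,B,C [ 0.48191054 -0.07015138  0.02      ] [ 0.57606651 -0.05248386  0.02      ] [ 0.62575928 -0.3418331   0.02      ] AB 0.095799203439785 BC 0.2935853446165617
yaw 99.74489834026824 centre [ 0.55383491 -0.20599224  0.02      ]
hub [ 0.56385397 -0.30665303  0.088     ]
spoke [ 0.6257 -0.349   0.082 ] 0.0749 -34.4
spoke [ 0.6338 -0.2638  0.082 ] 0.082 31.5
spoke [ 0.5535 -0.2222  0.082 ] 0.0851 97.0
spoke [ 0.4917 -0.2832  0.082 ] 0.0759 162.0
spoke [ 0.5351 -0.3655  0.082 ] 0.0655 -116.0
side
[ 0.57062838 -0.05535307  0.02      ] [ 0.47873585 -0.07638006  0.02      ] 0.0942675437691784
end edge yaw-90 -167.1113796205821
hub [ 0.56907224 -0.30566694  0.088     ]
spoke [ 0.6295 -0.2567  0.082 ] 0.0777 39.0
spoke [ 0.6186 -0.3449  0.082 ] 0.0632 -38.4
spoke [ 0.5267 -0.3597  0.082 ] 0.0687 -128.1
spoke [ 0.4871 -0.2795  0.082 ] 0.086 162.3
spoke [ 0.5506 -0.22    0.082 ] 0.0877 102.2
scene0 [207 150  10   3  25] [ 574.3 -283.6] [14.6 27.1] 61.7
scene0 [223 159  19  14 150] [ 548.6 -196.3] [53.2 32.9] 12.4
scene0 [239 173  25  19 221] [ 533.4 -108.9] [64.  45.2] 8.0
side0 [276 182  17   9  95] [ 547.8 -194.7] [50.4 32.1] 8.2
side0 [264 192  21  13 152] [ 535.7 -105. ] [66.5 47.3] 3.5
```

Both views put the piston at (0.455, 0.306) with its top at 0.066. The hub is at about (0.566, -0.297) and the clamp yaw is about 100°, and the jaw position agrees with that. I move above the piston with the fingers partly open.

```bash
python3 -m creep '[{"fingers":0.72,"x":0,"y":-2,"z":-1.27,"twist":0},{"fingers":0.72,"x":0,"y":-7.87,"z":-5.0,"twist":0},{"fingers":0.72,"x":0,"y":-7.87,"z":-5.0,"twist":0},{"fingers":0.72,"x":0,"y":-7.87,"z":-5.0,"twist":0},{"fingers":0.72,"x":0,"y":-7.87,"z":-5.0,"twist":0},{"fingers":0.72,"x":0,"y":-7.87,"z":-5.0,"twist":0},{"fingers":0.72,"x":0,"y":-7.87,"z":-5.0,"twist":0},{"fingers":0.72,"x":0,"y":-7.87,"z":-5.0,"twist":0},{"fingers":0.72,"x":0,"y":-7.87,"z":-5.0,"twist":0},{"fingers":0.72,"x":0,"y":-7.87,"z":-5.0,"twist":0},{"fingers":0.72,"x":0,"y":-7.87,"z":-5.0,"twist":0},{"fingers":0.72,"x":0,"y":-7.87,"z":-5.0,"twist":0}]' 20
python3 - <<'E'
from h import *
s=telemetry.get_state(); print(s['time'],s['position'],s['ft_force'],s['grip_width'],s['joint_positions'].round(3)); A=R.from_rotvec(s['tool_rot']).as_matrix(); print(A.round(3))
grab('wrist','w1'); print((A.T@(np.array([.455,.306,.026])-s['position'])/.04).round(3))
E
```

```text
time: 1.15
position: [0.455, 0.3073, 0.2224]
tool_rot: [-0.933, 1.361, 0.935]
ft_force: [-0.5, 0.7, 0.7]
grip_width: 0.72
1.15 [0.4550428  0.30725306 0.22238433] [-0.49111999  0.66224205  0.74135378] 0.7196234418865626 [-0.791  0.105  0.161  1.711 -0.018  1.327  0.577]
[[-0.001 -0.933  0.36 ]
 [ 0.001  0.36   0.933]
 [-1.     0.001  0.   ]]
[ 4.91  -0.015 -0.031]
```

View pics/w1.png

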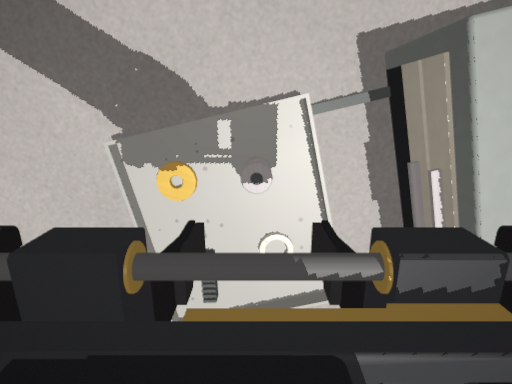

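The wrist view shows the piston at (257,179), centred between the fingers, with the orifice clear at (177,181). I descend and grip.

```bash
python3 - <<'E'
from h import *
print(plane(load('w1'),257,179,.066))
E
python3 -m creep '[{"fingers":0.72,"x":1,"y":0,"z":0,"twist":0},{"fingers":0.72,"x":2,"y":0,"z":0,"twist":0},{"fingers":0.72,"x":3,"y":-0.01,"z":-0.02,"twist":0},{"fingers":0.72,"x":3.8,"y":-0.01,"z":-0.02,"twist":0},{"fingers":0.72,"x":4.5,"y":-0.01,"z":-0.02,"twist":0},{"fingers":0.72,"x":4.9,"y":-0.01,"z":-0.02,"twist":0},{"fingers":0.72,"x":4.9,"y":-0.01,"z":-0.02,"twist":0},{"fingers":0.3,"x":4.9,"y":-0.01,"z":-0.02,"twist":0},{"fingers":0.3,"x":4.9,"y":-0.01,"z":-0.02,"twist":0},{"fingers":0.3,"x":4.9,"y":-0.01,"z":-0.02,"twist":0},{"fingers":0.3,"x":4.9,"y":-0.01,"z":-0.02,"twist":0},{"fingers":0.3,"x":4.9,"y":-0.01,"z":-0.02,"twist":0},{"fingers":0.3,"x":4.9,"y":-0.01,"z":-0.02,"twist":0},{"fingers":0.3,"x":4.9,"y":-0.01,"z":-0.02,"twist":0}]' 25
```

```text
[0.45701417 0.30687755 0.066     ]
time: 2.37
position: [0.4563, 0.3063, 0.0277]
tool_rot: [-0.934, 1.359, 0.934]
ft_force: [-2.0, -0.0, 5.8]
grip_width: 0.407
```

```bash
python3 -m creep '[{"fingers":0.3,"x":-0.5,"y":0,"z":0,"twist":0},{"fingers":0.3,"x":-1.3,"y":0,"z":0,"twist":0},{"fingers":0.3,"x":-2.2,"y":0,"z":0,"twist":0},{"fingers":0.3,"x":-3.1,"y":0,"z":0,"twist":0},{"fingers":0.3,"x":-3.8,"y":0,"z":0,"twist":0},{"fingers":0.3,"x":-3.8,"y":0,"z":0,"twist":0}]' 25
python3 - <<'E'
from h import *
s=telemetry.get_state(); A=R.from_rotvec(s['tool_rot']).as_matrix()
print(s['position'],s['grip_width'],s['ft_force']); print((A.T@(np.array([.5404,-.1513,.17])-s['position'])/.04).round(3))
E
```

```text
time: 2.87
position: [0.4586, 0.3078, 0.1849]
tool_rot: [-0.932, 1.35, 0.933]
ft_force: [1.9, 0.3, -3.1]
grip_width: 0.407
[0.45858935 0.30781318 0.18485333] 0.40718248895099346 [ 1.8981459   0.27900857 -3.09656634]
[ 0.31  -6.037 -9.976]
```

```bash
python3 -m creep '[{"fingers":0.3,"x":0,"y":-0.3,"z":-0.5,"twist":1},{"fingers":0.3,"x":0,"y":-0.75,"z":-1.25,"twist":2.2},{"fingers":0.3,"x":0,"y":-1.2,"z":-2.0,"twist":3.5},{"fingers":0.3,"x":0,"y":-1.7,"z":-2.8,"twist":4.8},{"fingers":0.3,"x":0,"y":-2.2,"z":-3.6,"twist":6.1},{"fingers":0.3,"x":0,"y":-2.7,"z":-4.4,"twist":7.4},{"fingers":0.3,"x":0,"y":-3.2,"z":-5.2,"twist":8.7},{"fingers":0.3,"x":0,"y":-3.7,"z":-6.0,"twist":10},{"fingers":0.3,"x":0,"y":-4.2,"z":-6.9,"twist":11},{"fingers":0.3,"x":0,"y":-4.7,"z":-7.7,"twist":11.8},{"fingers":0.3,"x":0,"y":-5.2,"z":-8.5,"twist":11.8},{"fingers":0.3,"x":0,"y":-5.6,"z":-9.2,"twist":11.8},{"fingers":0.3,"x":0,"y":-5.9,"z":-9.7,"twist":11.8},{"fingers":0.3,"x":0,"y":-6.06,"z":-9.95,"twist":11.8},{"fingers":0.3,"x":0,"y":-6.06,"z":-9.95,"twist":11.8},{"fingers":0.3,"x":0,"y":-6.06,"z":-9.95,"twist":11.8},{"fingers":0.3,"x":0,"y":-6.06,"z":-9.95,"twist":11.8}]' 25
python3 - <<'E'
from h import *
s=telemetry.get_state(); A=R.from_rotvec(s['tool_rot']).as_matrix()
print(s['position'],s['grip_width'],s['ft_force'],s['joint_positions'].round(2)); print(A.round(3));print((A.T@(np.array([.5404,-.1513,.032])-s['position'])/.04).round(3))
grab('scene','s2');grab('side','d2');grab('wrist','w2')
for n,b in [('s2',(170,60,320,220)),('d2',(230,120,380,230))]:
    I=load(n)['pixels'][b[1]:b[3],b[0]:b[2],::-1]; cv2.imwrite('pics/%sc.png'%n,cv2.resize(I,None,fx=3.6,fy=3.6,interpolation=cv2.INTER_CUBIC))
E
```

```text
time: 4.28
position: [0.5382, -0.1511, 0.1774]
tool_rot: [-0.136, 1.568, 0.138]
ft_force: [0.3, 0.1, -2.7]
grip_width: 0.407
[ 0.53817008 -0.15109143  0.17735394] 0.4071642082816066 [ 0.32883418  0.09652777 -2.67164158] [-0.31  0.17  0.6   1.76 -0.1   1.24  0.49]
[[-0.002 -0.174  0.985]
 [ 0.001  0.985  0.174]
 [-1.     0.002 -0.002]]
[ 3.634 -0.02   0.06 ]
```

View pics/s2c.png

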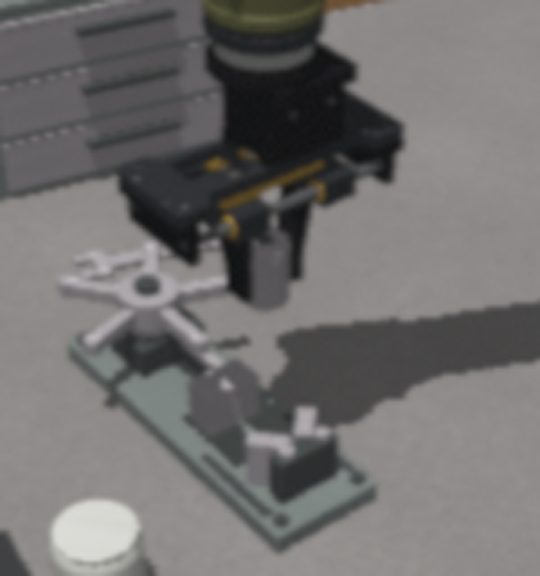

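View pics/w2.png

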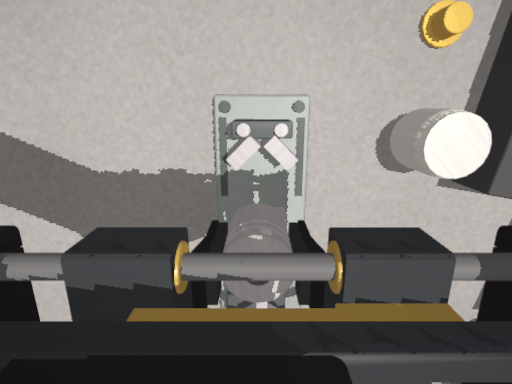

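The wrist view shows the bed's end edge level at row 96, from column 215 to 309, with the V centred at about column 262, so the yaw is good. I check the lateral offset against this view.

Run:
```python
from h import *
im=load('w2')
a,b=plane(im,214.5,96,.02),plane(im,309,96,.02)
print(a,b,np.linalg.norm(a-b),np.degrees(np.arctan2(*(b-a)[[1,0]])))
M=(a+b)/2; P=cloud(im)
xc=np.array([np.cos(np.radians(100)),np.sin(np.radians(100)),0]);yc=np.array([-xc[1],xc[0],0])
print('end mid',M,'-> clamp origin est',M-.15*xc)
for z,t in [(.02,'L/R bed edges row 150')]:
    for v in (110,150,190):
        row=P[v,200:325,2]; idx=np.where((row>.012))[0]; 
        l,r=200+idx[0],200+idx[-1]; c=(plane(im,l,v,.02)+plane(im,r,v,.02))/2; print(v,l,r,c.round(4),np.linalg.norm(plane(im,l,v,.02)-plane(im,r,v,.02)))
# v liner tips top
for u,v in [(238,153),(286,153),(262,130)]: print(P[v,u].round(4))
hub=np.array([.566,-.297,0]);tgt=np.array([.5404,-.1513,0])
O=M-.15*xc;O[2]=0
for n,q in dict(hub=hub,tgt=tgt,jaw=np.array([.548,-.1955,0]),V=np.array([.5345,-.107,0])).items(): print(n,'clamp x,y',np.dot(q-O,xc).round(4),np.dot(q-O,yc).round(4))
cv2.imwrite('pics/w2c.png',cv2.resize(im['pixels'][85:245,190:335,::-1],None,fx=3.7,fy=3.7,interpolation=cv2.INTER_CUBIC))
```

```text
[ 0.48053062 -0.07413166  0.02      ] [ 0.57551561 -0.05722115  0.02      ] 0.09647856249760106 10.094799768213235
end mid [ 0.52802311 -0.0656764   0.02      ] -> clamp origin est [ 0.55407034 -0.21339757  0.02      ]
110 214 309 [ 0.5302 -0.0793  0.02  ] 0.09816275161653079
150 215 307 [ 0.5371 -0.1201  0.02  ] 0.09846753672383149
190 217 304 [ 0.5445 -0.1639  0.02  ] 0.09657485313015321
[ 0.515  -0.1212  0.0608]
[ 0.559  -0.1131  0.0625]
[ 0.5333 -0.0963  0.0621]
hub clamp x,y -0.0844 0.0028
tgt clamp x,y 0.0635 0.0027
jaw clamp x,y 0.0187 0.0029
V clamp x,y 0.1082 0.0008
```

View pics/w2c.png

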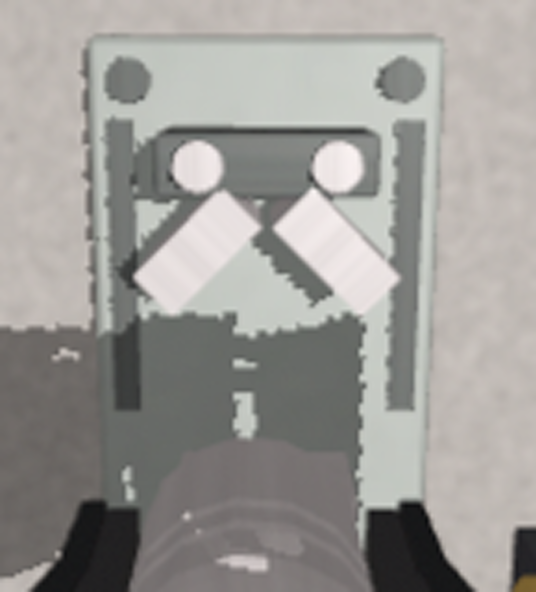

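```bash
python3 -m creep '[{"fingers":0.3,"x":0.4,"y":0,"z":0.04,"twist":0},{"fingers":0.3,"x":1.1,"y":0,"z":0.08,"twist":0},{"fingers":0.3,"x":1.9,"y":0,"z":0.08,"twist":0},{"fingers":0.3,"x":2.6,"y":0,"z":0.08,"twist":0},{"fingers":0.3,"x":3.1,"y":0,"z":0.08,"twist":0},{"fingers":0.3,"x":3.3,"y":0,"z":0.08,"twist":0},{"fingers":0.3,"x":3.4,"y":0,"z":0.08,"twist":0},{"fingers":0.3,"x":3.4,"y":0,"z":0.08,"twist":0},{"fingers":0.3,"x":3.4,"y":0,"z":0.08,"twist":0}]' 25
```

```text
time: 5.18
position: [0.5431, -0.1521, 0.0439]
tool_rot: [-0.137, 1.564, 0.136]
ft_force: [0.5, 0.1, -3.3]
grip_width: 0.411
```

```bash
python3 -m creep '[{"fingers":0.3,"x":0.08,"y":0,"z":0,"twist":0},{"fingers":0.3,"x":0.16,"y":0,"z":0,"twist":0},{"fingers":0.3,"x":0.22,"y":0,"z":0,"twist":0},{"fingers":0.3,"x":0.24,"y":0,"z":0,"twist":0},{"fingers":0.3,"x":0.26,"y":0,"z":0,"twist":0},{"fingers":0.3,"x":0.26,"y":0,"z":0,"twist":0}]' 25
python3 - <<'E'
from h import *
grab('side','d3')
cv2.imwrite('pics/d3c.png',cv2.resize(load('d3')['pixels'][120:225,230:360,::-1],None,fx=5,fy=5,interpolation=cv2.INTER_CUBIC))
E
```

```text
time: 5.68
position: [0.5419, -0.1522, 0.0321]
tool_rot: [-0.136, 1.567, 0.136]
ft_force: [0.6, -0.0, -3.9]
grip_width: 0.402
```

View pics/d3c.png

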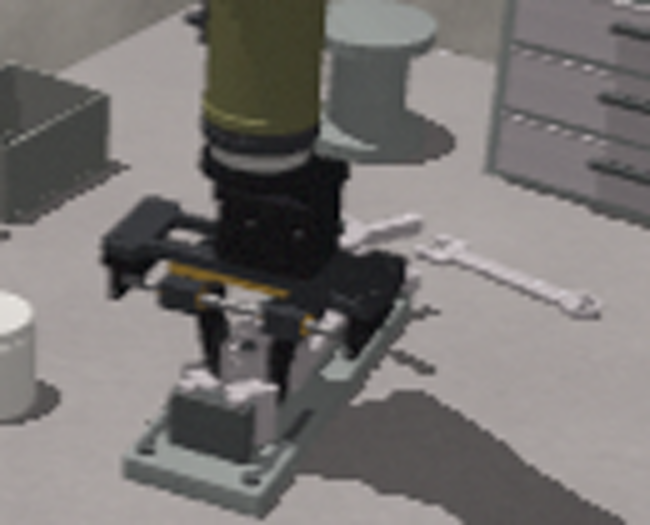

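The piston hangs between the jaw and the V, about 1 mm above the bed, with no contact felt yet. I lower the last step.

```bash
python3 -m creep '[{"fingers":0.3,"x":0.02,"y":0,"z":0,"twist":0},{"fingers":0.3,"x":0.04,"y":0,"z":0,"twist":0},{"fingers":0.3,"x":0.04,"y":0,"z":0,"twist":0}]' 25
```

```text
time: 5.98
position: [0.5423, -0.1523, 0.0318]
tool_rot: [-0.136, 1.566, 0.136]
ft_force: [-2.3, 1.7, 5.6]
grip_width: 0.405
```

```bash
python3 -m creep '[{"fingers":0.45,"x":0,"y":0,"z":0,"twist":0},{"fingers":0.5,"x":0,"y":0,"z":0,"twist":0},{"fingers":0.6,"x":0,"y":0,"z":0,"twist":0},{"fingers":0.7,"x":0,"y":0,"z":0,"twist":0},{"fingers":0.7,"x":0,"y":0,"z":0,"twist":0},{"fingers":0.7,"x":0,"y":0,"z":0,"twist":0},{"fingers":0.7,"x":0,"y":0,"z":0,"twist":0},{"fingers":0.7,"x":-0.5,"y":0,"z":0,"twist":0},{"fingers":0.7,"x":-1.3,"y":0,"z":0,"twist":0},{"fingers":0.7,"x":-2.2,"y":0,"z":0,"twist":0},{"fingers":0.7,"x":-3,"y":0,"z":0,"twist":0},{"fingers":0.7,"x":-3.5,"y":0,"z":0,"twist":0},{"fingers":0,"x":-3.5,"y":0,"z":0,"twist":0},{"fingers":0,"x":-3.5,"y":0,"z":0,"twist":0}]' 25
python3 - <<'E'
from h import *
grab('wrist','w4');grab('scene','s4');grab('side','d4')
im=load('w4')
cv2.imwrite('pics/w4c.png',cv2.resize(im['pixels'][85:300,150:375,::-1],None,fx=2.8,fy=2.8,interpolation=cv2.INTER_CUBIC))
cv2.imwrite('pics/s4c.png',cv2.resize(load('s4')['pixels'][60:220,170:320,::-1],None,fx=3.6,fy=3.6,interpolation=cv2.INTER_CUBIC))
cv2.imwrite('pics/d4c.png',cv2.resize(load('d4')['pixels'][120:225,230:360,::-1],None,fx=5,fy=5,interpolation=cv2.INTER_CUBIC))
E
```

```text
time: 7.15
position: [0.5427, -0.1523, 0.1718]
tool_rot: [-0.136, 1.564, 0.136]
ft_force: [-0.1, -0.1, -0.6]
grip_width: 0.621
```

View pics/w4c.png

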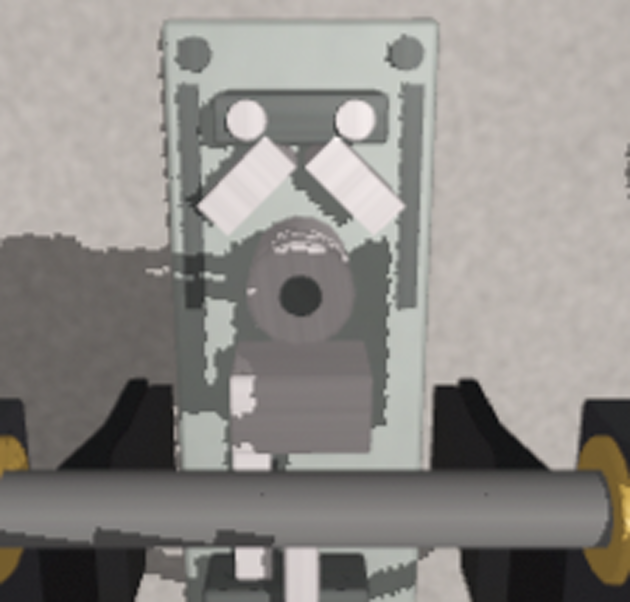

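View pics/s4c.png

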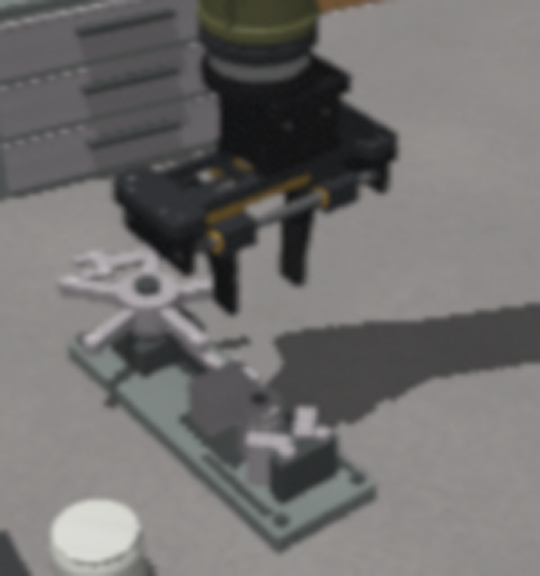

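View pics/d4c.png

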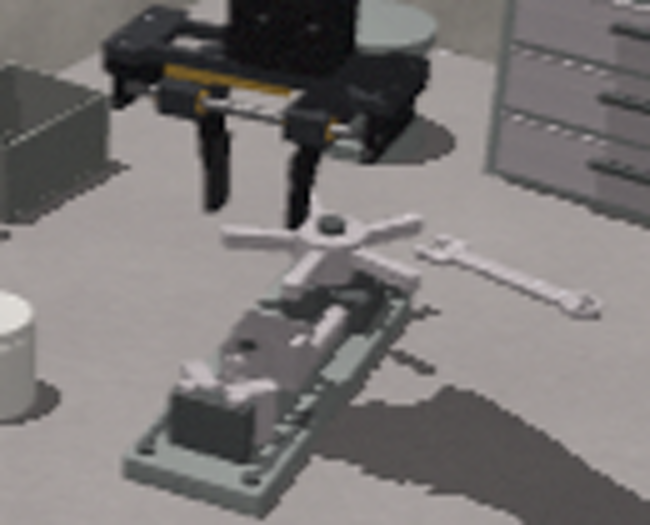

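The piston stands upright on the bed between jaw and V, with its bore at crop (300,295) on the bed's midline. I measure it and refine the hub position.

Run:
```python
from h import *
im=load('w4'); g=lambda x,y,z:plane(im,150+(x+.5)/2.8-.5,85+(y+.5)/2.8-.5,z)
a=g(300,290,.07); print('piston top c',a)
l,r=g(247,290,.07),g(354,290,.07); print('dia',np.linalg.norm(l-r),(l+r)/2)
j=g(302,341,.061); print('jaw face edge mid',j)
v1,v2=g(232,236,.062),g(370,235,.062);print('liner front',v1,v2)
xc=np.array([np.cos(np.radians(100)),np.sin(np.radians(100)),0]);yc=np.array([-xc[1],xc[0],0])
print('x piston-jaw',(a-j)@xc,'y',(a-j)@yc,'liner-jaw',(v1-j)@xc,(v2-j)@xc,'y piston in liner',(a-(v1+v2)/2)@yc)
for t in ['s4','d4']:
    P=cloud(load(t)); m=(abs(P[...,0]-.541)<.03)&(abs(P[...,1]+.15)<.017)&(P[...,2]>.066)&(P[...,2]<.076); Q=P[m]
    if len(Q)>5: print(t,'piston',len(Q),Q.mean(0).round(4),cv2.minEnclosingCircle((Q[:,:2]*1000).astype(np.float32)))
s=telemetry.get_state();print(s['joint_positions'].round(2))
```

```text
piston top c [ 0.54213177 -0.14925203  0.07      ]
dia 0.034927885834298254 [ 0.54229714 -0.14922319  0.07      ]
jaw face edge mid [ 0.54635838 -0.16940668  0.061     ]
liner front [ 0.51720994 -0.13704309  0.062     ] [ 0.56205616 -0.12886788  0.062     ]
x piston-jaw 0.02058239661195975 y 0.0006625847982638894 liner-jaw 0.036933486909031324 0.037197034031034325 y piston in liner 0.00036910760745612986
s4 piston 89 [ 0.5408 -0.1495  0.0704] ((540.937255859375, -150.67269897460938), 18.565425872802734)
d4 piston 55 [ 0.5393 -0.1469  0.0705] ((539.6297607421875, -149.87158203125), 18.063634872436523)
[-0.31  0.19  0.61  1.76 -0.11  1.23  0.5 ]
```

Run:
```python
from h import *
for t in ['scene0','side0','s4','d4']:
    P=cloud(load(t)); m=(abs(P[...,0]-.567)<.04)&(abs(P[...,1]+.295)<.045)&(P[...,2]>.0855)&(P[...,2]<.1)
    Q=P[m]; print(t,len(Q),Q.mean(0).round(4),Q[:,:2].min(0).round(3),Q[:,:2].max(0).round(3),cv2.minEnclosingCircle((Q[:,:2]*1000).astype(np.float32)))
    m=(np.hypot(P[...,0]-.567,P[...,1]+.297)<.095)&(np.hypot(P[...,0]-.567,P[...,1]+.297)>.035)&(P[...,2]>.077)&(P[...,2]<.0865)
    Q=P[m]; ang=np.degrees(np.arctan2(Q[:,1]+.297,Q[:,0]-.567)); rr=np.hypot(Q[:,0]-.567,Q[:,1]+.297)
    for k in range(5):
        a0=100+72*k; d=(ang-a0+180)%360-180; q=abs(d)<25
        if q.sum()>5: print('   spoke',(a0+180)%360-180,q.sum(),'mean dev',np.median(d[q]).round(1),'rmax',np.percentile(rr[q],97).round(4))
```

```text
scene0 150 [ 0.5673 -0.2969  0.0898] [ 0.541 -0.327] [ 0.591 -0.272] ((565.6533813476562, -299.7115783691406), 27.58657455444336)
   spoke 100 49 mean dev -0.1 rmax 0.076
   spoke 172 50 mean dev -0.7 rmax 0.0778
   spoke -116 34 mean dev -0.0 rmax 0.0778
   spoke -44 54 mean dev 0.9 rmax 0.0783
   spoke 28 54 mean dev -0.5 rmax 0.0774
side0 84 [ 0.5645 -0.2945  0.0899] [ 0.541 -0.326] [ 0.591 -0.274] ((565.6500854492188, -299.96893310546875), 26.432567596435547)
   spoke 100 28 mean dev 1.1 rmax 0.0751
   spoke 172 34 mean dev -0.3 rmax 0.0762
   spoke -116 34 mean dev -1.8 rmax 0.0777
   spoke -44 20 mean dev 0.1 rmax 0.0738
   spoke 28 32 mean dev -1.2 rmax 0.0769
s4 151 [ 0.5671 -0.2969  0.0895] [ 0.54  -0.327] [ 0.591 -0.273] ((566.4790649414062, -300.59649658203125), 27.41556739807129)
   spoke 100 48 mean dev -0.2 rmax 0.0763
   spoke 172 25 mean dev 0.4 rmax 0.0788
   spoke -116 23 mean dev 2.6 rmax 0.0707
   spoke -44 51 mean dev -0.5 rmax 0.0788
   spoke 28 52 mean dev -0.2 rmax 0.0773
d4 77 [ 0.5641 -0.2952  0.0899] [ 0.542 -0.328] [ 0.587 -0.272] ((567.1102294921875, -299.754638671875), 28.307897567749023)
   spoke 100 26 mean dev 1.0 rmax 0.0748
   spoke 172 37 mean dev 0.2 rmax 0.0772
   spoke -116 31 mean dev -1.5 rmax 0.078
   spoke -44 9 mean dev -5.1 rmax 0.0733
   spoke 28 33 mean dev 0.2 rmax 0.0767
```

The hub is at (0.566, -0.297), the yaw is 100°, and the spokes are at 100, 172, -116, -44 and 28°, all agreeing within about 1°. The V front lies about 46–48 mm from the jaw, so I expect home at about 2.0 rad of wheel. I will go in behind the spoke at 100° with the fingers shut.

```bash
cat > wh.py <<'E'
from h import *
H=np.array([.566,-.297])
def st(pr=True):
    s=telemetry.get_state(); A=R.from_rotvec(s['tool_rot']).as_matrix(); za=np.degrees(np.arctan2(A[1,2],A[0,2]))
    if pr: print('t',round(s['time'],2),'pos',s['position'].round(4),'zang',round(za,2),'F',s['ft_force'].round(2),'M',s['torque'].round(3),'g',round(s['grip_width'],3),'q7',s['joint_positions'][6].round(2))
    return s,A,za
def peg(phi,rho=.066,off=.017):
    p=np.radians(phi); return H+rho*np.array([np.cos(p),np.sin(p)])+off*np.array([-np.sin(p),np.cos(p)])
def to(xy,z,zang):
    s,A,za=st(False); d=A.T@(np.array([xy[0],xy[1],z])-s['position'])/.04
    tw=-((zang-za+180)%360-180)/5
    return np.r_[d,tw].round(3)
E
python3 - <<'E'
from wh import *
st(); print(to(H+.066*np.array([np.cos(np.radians(134)),np.sin(np.radians(134))]),.135,97))
E
```

```text
t 7.3 pos [ 0.5409 -0.1518  0.169 ] zang 9.93 F [0.19 0.05 0.01] M [-0.11   0.088 -0.012] g 0.496 q7 0.5
[  0.85   -2.317  -0.93  -17.414]
```

```bash
python3 -m creep '[{"fingers":0,"x":0.2,"y":-0.3,"z":-0.1,"twist":-1.4},{"fingers":0,"x":0.4,"y":-0.6,"z":-0.2,"twist":-2.8},{"fingers":0,"x":0.6,"y":-0.9,"z":-0.3,"twist":-4.2},{"fingers":0,"x":0.85,"y":-1.2,"z":-0.4,"twist":-5.6},{"fingers":0,"x":0.85,"y":-1.5,"z":-0.5,"twist":-7},{"fingers":0,"x":0.85,"y":-1.8,"z":-0.6,"twist":-8.4},{"fingers":0,"x":0.85,"y":-2.1,"z":-0.8,"twist":-9.8},{"fingers":0,"x":0.85,"y":-2.32,"z":-0.93,"twist":-11.2},{"fingers":0,"x":0.85,"y":-2.32,"z":-0.93,"twist":-12.6},{"fingers":0,"x":0.85,"y":-2.32,"z":-0.93,"twist":-14},{"fingers":0,"x":0.85,"y":-2.32,"z":-0.93,"twist":-15.4},{"fingers":0,"x":0.85,"y":-2.32,"z":-0.93,"twist":-16.6},{"fingers":0,"x":0.85,"y":-2.32,"z":-0.93,"twist":-17.4},{"fingers":0,"x":0.85,"y":-2.32,"z":-0.93,"twist":-17.4},{"fingers":0,"x":0.85,"y":-2.32,"z":-0.93,"twist":-17.4},{"fingers":0,"x":0.85,"y":-2.32,"z":-0.93,"twist":-17.4}]' 30
python3 - <<'E'
from wh import *
st(); print(to(H+.066*np.array([np.cos(np.radians(134)),np.sin(np.radians(134))]),.066,97))
grab('side','d5');grab('scene','s5')
cv2.imwrite('pics/d5c.png',cv2.resize(load('d5')['pixels'][110:225,230:360,::-1],None,fx=5,fy=5,interpolation=cv2.INTER_CUBIC))
cv2.imwrite('pics/s5c.png',cv2.resize(load('s5')['pixels'][60:220,170:320,::-1],None,fx=3.6,fy=3.6,interpolation=cv2.INTER_CUBIC))
P=cloud(load('s5'));
E
```

```text
time: 8.63
position: [0.5207, -0.2498, 0.1357]
tool_rot: [-1.295, 1.151, 1.298]
ft_force: [1.0, 0.2, -0.5]
grip_width: 0.004
t 8.63 pos [ 0.5207 -0.2498  0.1357] zang 96.81 F [ 0.97  0.2  -0.54] M [ 0.053  0.039 -0.008] g 0.004 q7 2.19
[ 1.741  0.011  0.009 -0.037]
```

View pics/d5c.png

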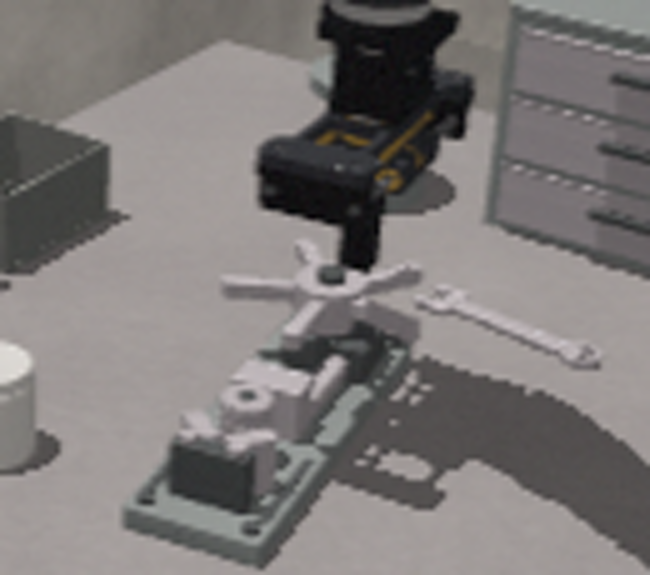

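View pics/s5c.png

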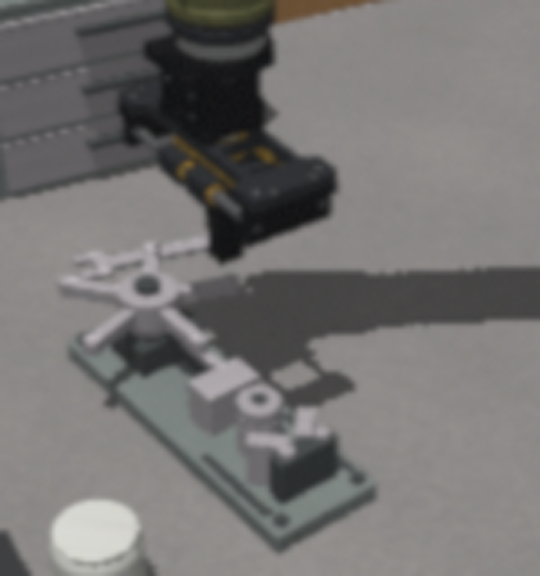

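The shut fingers hang above the gap between the spokes at 100° and 172°, and the piston is standing clear of the jaw. I descend.

```bash
python3 -m creep '[{"fingers":0,"x":0.6,"y":0,"z":0,"twist":0},{"fingers":0,"x":1.2,"y":0,"z":0,"twist":0},{"fingers":0,"x":1.6,"y":0,"z":0,"twist":0},{"fingers":0,"x":1.74,"y":0,"z":0,"twist":0},{"fingers":0,"x":1.74,"y":0,"z":0,"twist":0},{"fingers":0,"x":1.74,"y":0,"z":0,"twist":0}]' 30
python3 - <<'E'
from wh import *
st()
for phi in [104,100,96,92,88,84,80,76,72,68,64,60,56,52,48,44,40,36,32,28]: print(phi,to(peg(phi),.066,phi-3))
E
```

```text
time: 9.23
position: [0.5216, -0.2502, 0.0674]
tool_rot: [-1.298, 1.15, 1.297]
ft_force: [0.4, 0.3, 0.6]
grip_width: 0.004
t 9.23 pos [ 0.5216 -0.2502  0.0674] zang 96.91 F [0.37 0.27 0.61] M [ 0.084 -0.008 -0.012] g 0.004 q7 2.22
104 [ 0.036 -0.336  0.289 -0.818]
100 [ 0.036 -0.448  0.329 -0.018]
96 [ 0.036 -0.562  0.36   0.782]
92 [ 0.036 -0.679  0.384  1.582]
88 [ 0.036 -0.797  0.4    2.382]
84 [ 0.036 -0.915  0.407  3.182]
80 [ 0.036 -1.034  0.406  3.982]
76 [ 0.036 -1.153  0.397  4.782]
72 [ 0.037 -1.27   0.379  5.582]
68 [ 0.037 -1.387  0.354  6.382]
64 [ 0.037 -1.501  0.32   7.182]
60 [ 0.037 -1.612  0.278  7.982]
56 [ 0.037 -1.72   0.229  8.782]
52 [ 0.037 -1.825  0.173  9.582]
48 [ 0.037 -1.925  0.109 10.382]
44 [ 0.037 -2.021  0.038 11.182]
40 [ 0.037 -2.111 -0.039 11.982]
36 [ 0.037 -2.196 -0.122 12.782]
32 [ 0.037 -2.275 -0.212 13.582]
28 [ 0.037 -2.347 -0.306 14.382]
```

```bash
python3 -m creep '[{"fingers":0,"x":0.03,"y":-0.17,"z":0.15,"twist":0},{"fingers":0,"x":0.03,"y":-0.34,"z":0.29,"twist":0},{"fingers":0,"x":0.03,"y":-0.45,"z":0.33,"twist":0},{"fingers":0,"x":0.03,"y":-0.56,"z":0.36,"twist":0.8},{"fingers":0,"x":0.03,"y":-0.68,"z":0.385,"twist":1.6},{"fingers":0,"x":0.03,"y":-0.8,"z":0.4,"twist":2.4}]' 30
python3 - <<'E'
from wh import *
st(); print(to(peg(88),.066,85)*40)
E
```

```text
time: 9.73
position: [0.5507, -0.2287, 0.0663]
tool_rot: [-1.14, 1.251, 1.145]
ft_force: [-4.6, 1.3, 4.4]
grip_width: 0.008
t 9.73 pos [ 0.5507 -0.2287  0.0663] zang 84.8 F [-4.61  1.35  4.39] M [0.462 0.913 0.026] g 0.008 q7 1.98
[ 0.24 -0.76 -1.72 -1.6 ]
```

The drag is felt as expected, with about 4.6 N tangential, so the wheel is turning. I continue along the arc.

Run:
```python
from wh import *
# generic arc in tool axes of a call starting at phi0 (zang=phi0-3)
for d in range(4,81,4):
    v=peg(88-d)-peg(88); za=np.radians(85); z=np.array([np.cos(za),np.sin(za)]); y=np.array([-np.sin(za),np.cos(za)])
    print(d,(v@y/.04).round(3),(v@z/.04).round(3),d/5)
```

```text
4 -0.115 0.032 0.8
8 -0.231 0.055 1.6
12 -0.349 0.071 2.4
16 -0.468 0.078 3.2
20 -0.587 0.077 4.0
24 -0.705 0.067 4.8
28 -0.823 0.05 5.6
32 -0.939 0.024 6.4
36 -1.053 -0.01 7.2
40 -1.164 -0.052 8.0
44 -1.273 -0.101 8.8
48 -1.377 -0.158 9.6
52 -1.477 -0.222 10.4
56 -1.573 -0.293 11.2
60 -1.663 -0.37 12.0
64 -1.748 -0.454 12.8
68 -1.827 -0.543 13.6
72 -1.899 -0.637 14.4
76 -1.964 -0.737 15.2
80 -2.023 -0.84 16.0
```

```bash
python3 -m creep '[{"fingers":0,"x":0,"y":-0.115,"z":0.032,"twist":0.8},{"fingers":0,"x":0,"y":-0.23,"z":0.055,"twist":1.6},{"fingers":0,"x":0,"y":-0.35,"z":0.07,"twist":2.4},{"fingers":0,"x":0,"y":-0.47,"z":0.078,"twist":3.2},{"fingers":0,"x":0,"y":-0.587,"z":0.077,"twist":4},{"fingers":0,"x":0,"y":-0.705,"z":0.067,"twist":4.8},{"fingers":0,"x":0,"y":-0.823,"z":0.05,"twist":5.6},{"fingers":0,"x":0,"y":-0.94,"z":0.024,"twist":6.4},{"fingers":0,"x":0,"y":-1.053,"z":-0.01,"twist":7.2},{"fingers":0,"x":0,"y":-1.164,"z":-0.052,"twist":8},{"fingers":0,"x":0,"y":-1.273,"z":-0.1,"twist":8.8},{"fingers":0,"x":0,"y":-1.377,"z":-0.158,"twist":9.6},{"fingers":0,"x":0,"y":-1.477,"z":-0.222,"twist":10.4},{"fingers":0,"x":0,"y":-1.573,"z":-0.293,"twist":11.2},{"fingers":0,"x":0,"y":-1.573,"z":-0.293,"twist":11.2}]' 30
python3 - <<'E'
from wh import *
s,A,za=st(); print(to(peg(32),.066,29)*40, 'F tool',A.T@s['ft_force'])
grab('side','d6');grab('scene','s6')
cv2.imwrite('pics/s6c.png',cv2.resize(load('s6')['pixels'][60:220,170:320,::-1],None,fx=3.6,fy=3.6,interpolation=cv2.INTER_CUBIC))
E
```

```text
time: 10.98
position: [0.6161, -0.2429, 0.0664]
tool_rot: [-0.394, 1.53, 0.399]
ft_force: [1.8, 4.6, 0.9]
grip_width: 0.008
t 10.98 pos [ 0.6161 -0.2429  0.0664] zang 29.0 F [1.78 4.57 0.85] M [ 1.11  -0.481  0.041] g 0.008 q7 1.09
[ 0.4  -2.56 -5.04 -0.  ] F tool [-0.82524322  3.14058838  3.77749326]
```

View pics/s6c.png

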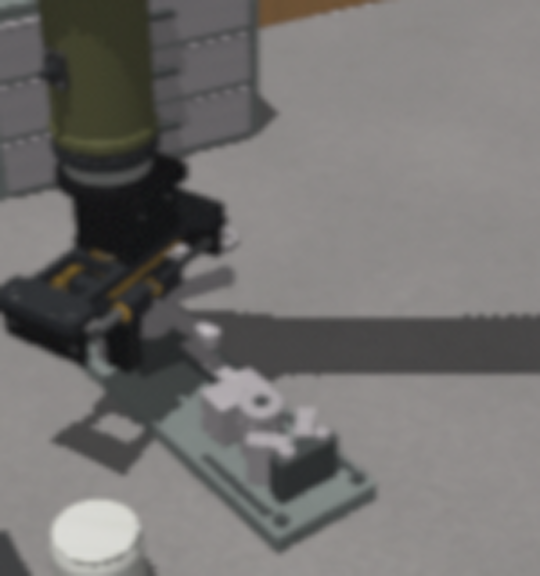

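The jaw has advanced nearly to the piston. I back off, lift and look before taking the next spoke.

```bash
python3 -m creep '[{"fingers":0,"x":0,"y":0.15,"z":0,"twist":0},{"fingers":0,"x":0,"y":0.25,"z":0,"twist":0},{"fingers":0,"x":-0.8,"y":0.25,"z":0,"twist":0},{"fingers":0,"x":-1.7,"y":0.25,"z":0,"twist":0},{"fingers":0,"x":-1.8,"y":0.25,"z":0,"twist":-1},{"fingers":0,"x":-1.8,"y":0.5,"z":-0.1,"twist":-2.4},{"fingers":0,"x":-1.8,"y":0.8,"z":-0.3,"twist":-3.8},{"fingers":0,"x":-1.8,"y":1.1,"z":-0.5,"twist":-5.2},{"fingers":0,"x":-1.8,"y":1.3,"z":-0.8,"twist":-6.6},{"fingers":0,"x":-1.8,"y":1.3,"z":-1.1,"twist":-8},{"fingers":0,"x":-1.8,"y":1.3,"z":-1.4,"twist":-9.4},{"fingers":0,"x":-1.8,"y":1.3,"z":-1.6,"twist":-10.8},{"fingers":0,"x":-1.8,"y":1.3,"z":-1.8,"twist":-12.2},{"fingers":0,"x":-1.8,"y":1.3,"z":-1.8,"twist":-13.6},{"fingers":0,"x":-1.8,"y":1.3,"z":-1.8,"twist":-13.6}]' 30
python3 - <<'E'
from wh import *
st()
for n in ['side','scene']: grab(n,n[0]+'7')
for t in ['s7','s7']:
    pass
for t in ['scene7','side7']:
    P=cloud(load({'scene7':'s7','side7':'s7'}[t]))
E
```

```text
time: 12.33
position: [0.5239, -0.2373, 0.1381]
tool_rot: [-1.299, 1.148, 1.299]
ft_force: [0.0, -0.4, 1.0]
grip_width: 0.004
t 12.33 pos [ 0.5239 -0.2373  0.1381] zang 97.03 F [ 0.04 -0.37  0.98] M [ 0.072  0.034 -0.031] g 0.004 q7 2.18
```

```bash
cat > look.py <<'E'
from wh import *
import sys
k=sys.argv[1]
xc=np.array([np.cos(np.radians(100)),np.sin(np.radians(100))]);yc=np.array([-xc[1],xc[0]])
for n,p in [('side','d'),('scene','s')]:
    im=grab(n,p+k); P=cloud(im)
    dx,dy=P[...,0]-H[0],P[...,1]-H[1]; rr=np.hypot(dx,dy)
    m=(rr<.085)&(rr>.035)&(P[...,2]>.077)&(P[...,2]<.0865)
    ang=np.degrees(np.arctan2(dy[m],dx[m])); e=(100-ang)%72  # wheel angle mod 72
    c=np.exp(1j*np.radians(e*5)).mean(); print(p,'wheel mod72',round((np.degrees(np.angle(c))/5)%72,1),'conc',abs(c).round(2),m.sum())
    X=dx*xc[0]+dy*xc[1]-.12; Y=dx*yc[0]+dy*yc[1]
    m=(P[...,2]>.066)&(P[...,2]<.076)&(X>0)&(X<.09)&(abs(Y)<.03)
    Q=np.c_[X[m],Y[m]].astype(np.float32)*1000
    if len(Q)>8: print('  piston',cv2.minEnclosingCircle(Q),len(Q),Q.mean(0))
    m=(P[...,2]>.056)&(P[...,2]<.0655)&(X>-.04)&(X<.05)&(abs(Y)<.02)
    if m.sum()>8: print('  jaw top X range',np.percentile(X[m],[3,50,97]).round(4),m.sum())
    cv2.imwrite('pics/%s%sc.png'%(p,k),cv2.resize(im['pixels'][110:220,190:300,::-1] if p=='s' else im['pixels'][120:225,230:345,::-1],None,fx=5,fy=5,interpolation=cv2.INTER_CUBIC))
E
python3 look.py 8
```

```text
d wheel mod72 62.0 conc 0.94 135
  piston ((54.701393127441406, -0.2812972664833069), 39.0558967590332) 69 [43.770813    0.19484799]
  jaw top X range [-0.0172  0.0048  0.048 ] 70
s wheel mod72 62.5 conc 0.93 234
  piston ((54.77467727661133, -2.8972244262695312), 39.737850189208984) 111 [42.31109   -1.6968207]
  jaw top X range [-0.0155  0.0014  0.0473] 116
```

View pics/s8c.png

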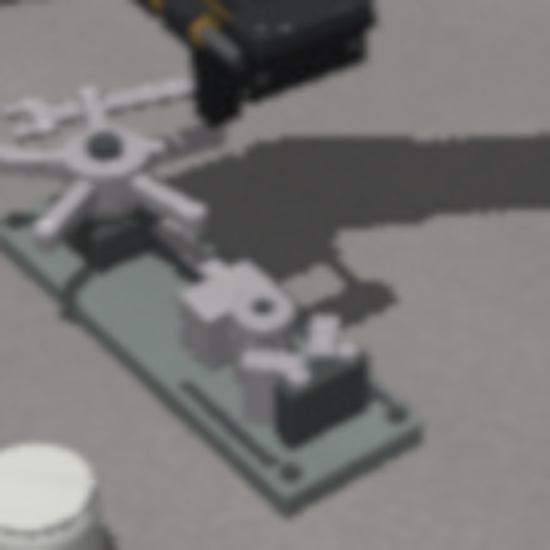

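View pics/d8c.png

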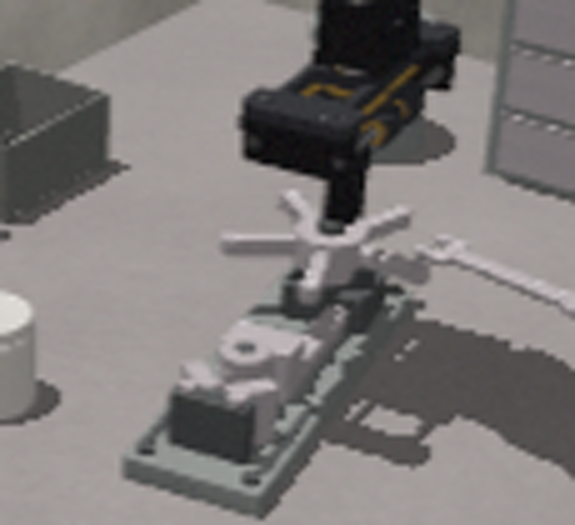

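The wheel is at about 62° (1.08 rad), the jaw face is at about 16 mm, and the piston is upright and touched by the jaw. The next spoke stands at about 110°, so I insert behind it at about 144°.

Run:
```python
from wh import *
st(); a=np.radians(145); print(to(H+.066*np.array([np.cos(a),np.sin(a)]),.135,107)); print(to(H+.066*np.array([np.cos(a),np.sin(a)]),.0665,107))
```

```text
t 12.53 pos [ 0.5247 -0.2365  0.1378] zang 96.8 F [-1.2  -0.16  0.66] M [ 0.039 -0.001  0.015] g 0.004 q7 2.17
[ 0.07   0.385 -0.524 -2.039]
[ 1.782  0.385 -0.524 -2.039]
```

```bash
python3 -m creep '[{"fingers":0,"x":0,"y":0.2,"z":-0.26,"twist":-1},{"fingers":0,"x":0,"y":0.38,"z":-0.52,"twist":-2},{"fingers":0,"x":0,"y":0.38,"z":-0.52,"twist":-2},{"fingers":0,"x":0.6,"y":0.38,"z":-0.52,"twist":-2},{"fingers":0,"x":1.2,"y":0.38,"z":-0.52,"twist":-2},{"fingers":0,"x":1.6,"y":0.38,"z":-0.52,"twist":-2},{"fingers":0,"x":1.77,"y":0.38,"z":-0.52,"twist":-2},{"fingers":0,"x":1.77,"y":0.38,"z":-0.52,"twist":-2},{"fingers":0,"x":1.77,"y":0.38,"z":-0.52,"twist":-2}]' 30
python3 - <<'E'
from wh import *
st()
for phi in [112,110,107,104,101,98,95,92,89,86]: print(phi,to(peg(phi),.066,phi-3))
E
```

```text
time: 13.28
position: [0.5125, -0.259, 0.0673]
tool_rot: [-1.423, 1.055, 1.422]
ft_force: [-0.4, 0.1, -1.0]
grip_width: 0.007
t 13.28 pos [ 0.5125 -0.259   0.0673] zang 106.86 F [-0.37  0.15 -1.03] M [0.053 0.053 0.048] g 0.007 q7 2.42
112 [ 0.032 -0.433  0.309 -0.427]
110 [ 0.032 -0.489  0.328 -0.027]
107 [ 0.032 -0.575  0.353  0.573]
104 [ 0.032 -0.662  0.373  1.173]
101 [ 0.032 -0.75   0.388  1.773]
98 [ 0.032 -0.838  0.399  2.373]
95 [ 0.033 -0.927  0.406  2.973]
92 [ 0.033 -1.016  0.407  3.573]
89 [ 0.033 -1.106  0.404  4.173]
86 [ 0.033 -1.194  0.397  4.773]
```

```bash
python3 -m creep '[{"fingers":0,"x":0.02,"y":-0.2,"z":0.15,"twist":0},{"fingers":0,"x":0.02,"y":-0.43,"z":0.3,"twist":0},{"fingers":0,"x":0.02,"y":-0.49,"z":0.33,"twist":0},{"fingers":0,"x":0.02,"y":-0.575,"z":0.353,"twist":0.6},{"fingers":0,"x":0.02,"y":-0.66,"z":0.373,"twist":1.2},{"fingers":0,"x":0.02,"y":-0.75,"z":0.388,"twist":1.8},{"fingers":0,"x":0.02,"y":-0.84,"z":0.4,"twist":2.4},{"fingers":0,"x":0.02,"y":-0.93,"z":0.406,"twist":3},{"fingers":0,"x":0.02,"y":-1.015,"z":0.407,"twist":3.6},{"fingers":0,"x":0.02,"y":-1.105,"z":0.404,"twist":4.2},{"fingers":0,"x":0.02,"y":-1.195,"z":0.397,"twist":4.8}]' 30
cat > fc.py <<'E'
from wh import *
s,A,za=st()
d=s['position'][:2]-H; r=np.hypot(*d); F=s['ft_force']
# clockwise torque delivered = -(moment of push about axle); push = -F
print('peg r',r.round(4),'ang',np.degrees(np.arctan2(d[1],d[0])).round(1),'Ft(tool y)',(A.T@F)[1].round(2),'Fz',(A.T@F)[2].round(2))
# contact at rho~.0725 along spoke: spoke angle from peg: solve tangent offset 17mm
phi=np.degrees(np.arctan2(d[1],d[0])-np.arcsin(.0165/r)); p=np.radians(phi)
c=.0725*np.array([np.cos(p),np.sin(p)]); print('phi',phi.round(1),'wheel torque est', (c[0]*F[1]-c[1]*F[0]).round(3))
E
python3 fc.py
```

```text
time: 14.2
position: [0.5527, -0.2282, 0.0667]
tool_rot: [-1.114, 1.266, 1.12]
ft_force: [-4.2, 2.1, 3.3]
grip_width: 0.006
t 14.2 pos [ 0.5527 -0.2282  0.0667] zang 82.85 F [-4.17  2.05  3.27] M [0.542 0.979 0.078] g 0.006 q7 1.96
peg r 0.0701 ang 101.0 Ft(tool y) 4.4 Fz 1.53
phi 87.3 wheel torque est 0.309
```

The estimated wheel torque is 0.31 N m, which matches the 0.3 N m drag, so the force reading is trustworthy. From here I go in small steps, reading the force after each.

```bash
python3 -m creep '[{"fingers":0,"x":0,"y":-0.043,"z":0.012,"twist":0.3},{"fingers":0,"x":0,"y":-0.086,"z":0.024,"twist":0.6},{"fingers":0,"x":0,"y":-0.13,"z":0.035,"twist":0.9},{"fingers":0,"x":0,"y":-0.173,"z":0.044,"twist":1.2}]'; python3 fc.py
python3 -m creep '[{"fingers":0,"x":0,"y":-0.029,"z":0.008,"twist":0.2},{"fingers":0,"x":0,"y":-0.058,"z":0.016,"twist":0.4},{"fingers":0,"x":0,"y":-0.086,"z":0.024,"twist":0.6}]'; python3 fc.py
```

```text
time: 14.53
position: [0.5599, -0.2269, 0.0666]
tool_rot: [-1.037, 1.308, 1.043]
ft_force: [-3.4, 3.3, 4.4]
grip_width: 0.006
t 14.53 pos [ 0.5599 -0.2269  0.0666] zang 76.94 F [-3.41  3.33  4.35] M [0.636 0.868 0.001] g 0.006 q7 1.87
peg r 0.0704 ang 95.0 Ft(tool y) 4.09 Fz 2.49
phi 81.4 wheel torque est 0.281
time: 14.78
position: [0.5637, -0.2266, 0.0666]
tool_rot: [-0.998, 1.328, 1.003]
ft_force: [-3.9, 4.0, 4.0]
grip_width: 0.005
t 14.78 pos [ 0.5637 -0.2266  0.0666] zang 73.98 F [-3.94  3.97  4.  ] M [0.846 0.861 0.049] g 0.005 q7 1.82
peg r 0.0704 ang 91.9 Ft(tool y) 4.89 Fz 2.74
phi 78.3 wheel torque est 0.338
```

```bash
python3 -m creep '[{"fingers":0,"x":0,"y":-0.029,"z":0.008,"twist":0.2},{"fingers":0,"x":0,"y":-0.058,"z":0.016,"twist":0.4}]'|tail -2; python3 fc.py|tail -2
python3 -m creep '[{"fingers":0,"x":0,"y":-0.029,"z":0.008,"twist":0.2},{"fingers":0,"x":0,"y":-0.058,"z":0.016,"twist":0.4}]' |tail -2; python3 fc.py|tail -2
```

```text
ft_force: [-3.7, 4.2, 2.8]
grip_width: 0.003
peg r 0.0705 ang 89.8 Ft(tool y) 4.86 Fz 2.87
phi 76.3 wheel torque est 0.335
ft_force: [-3.4, 4.1, 4.0]
grip_width: 0.007
peg r 0.0706 ang 87.8 Ft(tool y) 4.63 Fz 2.68
phi 74.3 wheel torque est 0.319
```

```bash
python3 -m creep '[{"fingers":0,"x":0,"y":-0.029,"z":0.008,"twist":0.2},{"fingers":0,"x":0,"y":-0.058,"z":0.016,"twist":0.4}]'|tail -2; python3 fc.py|tail -2
```

```text
ft_force: [-3.0, 3.9, 4.6]
grip_width: 0.006
peg r 0.0707 ang 85.8 Ft(tool y) 4.27 Fz 2.55
phi 72.3 wheel torque est 0.294
```

```bash
python3 -m creep '[{"fingers":0,"x":0,"y":-0.029,"z":0.008,"twist":0.2},{"fingers":0,"x":0,"y":-0.058,"z":0.016,"twist":0.4}]'|tail -2; python3 fc.py|tail -2
```

```text
ft_force: [-3.6, 5.2, 3.4]
grip_width: 0.009
peg r 0.0708 ang 83.8 Ft(tool y) 5.4 Fz 3.26
phi 70.3 wheel torque est 0.372
```

```bash
python3 -m creep '[{"fingers":0,"x":0,"y":-0.029,"z":0.008,"twist":0.2},{"fingers":0,"x":0,"y":-0.058,"z":0.016,"twist":0.4}]'|tail -2; python3 fc.py|tail -2
```

```text
ft_force: [-3.1, 4.9, 3.5]
grip_width: 0.005
peg r 0.071 ang 81.7 Ft(tool y) 4.93 Fz 3.07
phi 68.3 wheel torque est 0.339
```

```bash
python3 -m creep '[{"fingers":0,"x":0,"y":-0.029,"z":0.007,"twist":0.2},{"fingers":0,"x":0,"y":-0.058,"z":0.014,"twist":0.4}]'|tail -2; python3 fc.py|tail -2; python3 look.py 9
```

```text
ft_force: [-2.6, 5.2, 4.4]
grip_width: 0.003
peg r 0.0711 ang 79.7 Ft(tool y) 4.74 Fz 3.37
phi 66.3 wheel torque est 0.324
d wheel mod72 28.2 conc 0.83 105
  piston ((59.952205657958984, -2.284163236618042), 33.30872344970703) 69 [53.609867   0.8341005]
  jaw top X range [-0.0057  0.0073  0.0484] 49
s wheel mod72 30.7 conc 0.94 123
  piston ((59.3022346496582, -1.319176197052002), 35.562034606933594) 113 [51.187927 -1.588791]
  jaw top X range [-0.0063  0.0086  0.0467] 96
```

View pics/s9c.png

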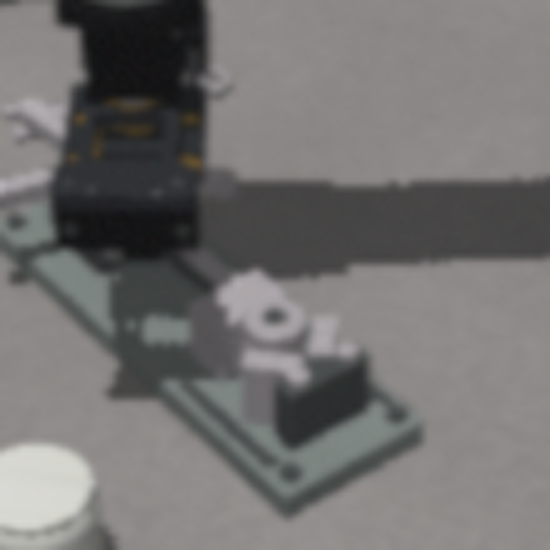

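View pics/d9c.png

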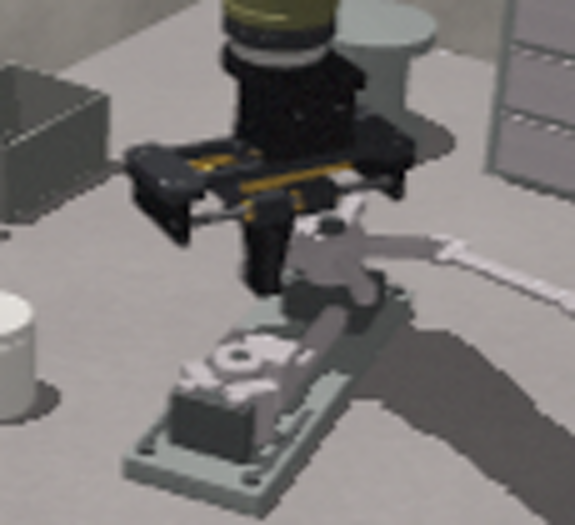

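The piston, with its bore at crop (275,317) in the scene view, is entering the V and is still upright. The force is still at drag level, so I continue.

```bash
python3 -m creep '[{"fingers":0,"x":0,"y":-0.029,"z":0.003,"twist":0.2},{"fingers":0,"x":0,"y":-0.058,"z":0.006,"twist":0.4}]'|tail -2; python3 fc.py|tail -2
```

```text
ft_force: [-2.8, 5.9, 3.6]
grip_width: 0.005
peg r 0.0712 ang 77.8 Ft(tool y) 5.35 Fz 3.73
phi 64.4 wheel torque est 0.366
```

```bash
python3 -m creep '[{"fingers":0,"x":0,"y":-0.029,"z":0.003,"twist":0.2},{"fingers":0,"x":0,"y":-0.058,"z":0.006,"twist":0.4}]'|tail -2; python3 fc.py|tail -2
```

```text
ft_force: [-1.4, 7.1, 4.3]
grip_width: 0.007
peg r 0.0713 ang 75.8 Ft(tool y) 4.98 Fz 5.29
phi 62.4 wheel torque est 0.33
```

```bash
python3 -m creep '[{"fingers":0,"x":0,"y":-0.029,"z":0.003,"twist":0.2},{"fingers":0,"x":0,"y":-0.058,"z":0.006,"twist":0.4}]'|tail -2; python3 fc.py|tail -2
```

```text
ft_force: [-1.8, 7.5, 3.8]
grip_width: 0.008
peg r 0.0714 ang 73.8 Ft(tool y) 5.69 Fz 5.21
phi 60.5 wheel torque est 0.382
```

The radial force on the peg is growing (about 5 N outward). The shut fingers are probably narrower than I assumed and are bearing on the rounded spoke end. I back off, shift about 10 mm inward along the spoke, and re-engage.

```bash
python3 -m creep '[{"fingers":0,"x":0,"y":0.12,"z":0,"twist":0},{"fingers":0,"x":0,"y":0.12,"z":-0.12,"twist":0},{"fingers":0,"x":0,"y":0.12,"z":-0.25,"twist":0},{"fingers":0,"x":0,"y":0.06,"z":-0.25,"twist":0},{"fingers":0,"x":0,"y":0.03,"z":-0.25,"twist":0},{"fingers":0,"x":0,"y":0.01,"z":-0.25,"twist":0},{"fingers":0,"x":0,"y":0.01,"z":-0.25,"twist":0}]'|tail -2; python3 fc.py
python3 - <<'E'
from wh import *
im=load('d5'); P=cloud(im); st
# finger tip size seen in d5 (TCP .5207,-.2498,.1357)
m=(abs(P[...,0]-.5207)<.04)&(abs(P[...,1]+.2498)<.04)&(P[...,2]>.137)&(P[...,2]<.165)
Q=P[m]; A=np.radians(96.8); z=np.array([np.cos(A),np.sin(A)]); y=np.array([-z[1],z[0]]); d=Q[:,:2]-[.5207,-.2498]
print(len(Q),'y',np.percentile(d@y,[2,98]),'z',np.percentile(d@z,[2,98]))
im=load('s5'); P=cloud(im)
m=(abs(P[...,0]-.5207)<.04)&(abs(P[...,1]+.2498)<.04)&(P[...,2]>.137)&(P[...,2]<.165)
Q=P[m]; d=Q[:,:2]-[.5207,-.2498]
print(len(Q),'y',np.percentile(d@y,[2,98]),'z',np.percentile(d@z,[2,98]))
E
```

```text
ft_force: [-1.0, 0.6, -0.7]
grip_width: 0.007
t 16.97 pos [ 0.5783 -0.242   0.0661] zang 55.9 F [-0.98  0.55 -0.7 ] M [-0.02   0.124  0.028] g 0.007 q7 1.55
peg r 0.0563 ang 77.4 Ft(tool y) 1.12 Fz -0.09
phi 60.4 wheel torque est 0.081
59 y [-0.01089236  0.01290523] z [-0.00676647  0.01316207]
73 y [-0.00992695  0.01037339] z [-0.00604758  0.01237752]
```

```bash
sed -i 's/\.0725\*np/.065*np/' fc.py; python3 -m creep '[{"fingers":0,"x":0,"y":-0.023,"z":0.008,"twist":0.2},{"fingers":0,"x":0,"y":-0.046,"z":0.016,"twist":0.4}]'|tail -2; python3 fc.py|tail -2
```

```text
ft_force: [-4.6, 1.7, 2.0]
grip_width: 0.008
peg r 0.0567 ang 76.6 Ft(tool y) 4.75 Fz -1.36
phi 59.7 wheel torque est 0.316
```

```bash
python3 -m creep '[{"fingers":0,"x":0,"y":-0.023,"z":0.008,"twist":0.2},{"fingers":0,"x":0,"y":-0.046,"z":0.016,"twist":0.4}]'|tail -2; python3 fc.py|tail -2
```

```text
ft_force: [-5.2, 1.8, 3.5]
grip_width: 0.002
peg r 0.0568 ang 74.6 Ft(tool y) 5.25 Fz -1.81
phi 57.7 wheel torque est 0.351
```

```bash
python3 -m creep '[{"fingers":0,"x":0,"y":-0.023,"z":0.008,"twist":0.2},{"fingers":0,"x":0,"y":-0.046,"z":0.016,"twist":0.4}]'|tail -2; python3 fc.py|tail -2
```

```text
ft_force: [-5.1, 2.1, 3.2]
grip_width: 0.004
peg r 0.057 ang 72.6 Ft(tool y) 5.25 Fz -1.72
phi 55.8 wheel torque est 0.35
```

Re-engaged cleanly, with about 5.2 N drag and little radial force. I continue in 2° steps.

```bash
python3 -m creep '[{"fingers":0,"x":0,"y":-0.023,"z":0.008,"twist":0.2},{"fingers":0,"x":0,"y":-0.046,"z":0.016,"twist":0.4}]'|tail -2; python3 fc.py|tail -2
```

```text
ft_force: [-4.6, 2.2, 2.6]
grip_width: 0.005
peg r 0.0571 ang 70.5 Ft(tool y) 4.91 Fz -1.43
phi 53.7 wheel torque est 0.327
```

```bash
python3 -m creep '[{"fingers":0,"x":0,"y":-0.023,"z":0.008,"twist":0.2},{"fingers":0,"x":0,"y":-0.046,"z":0.016,"twist":0.4}]'|tail -2; python3 fc.py|tail -2
```

```text
ft_force: [-5.5, 2.4, 3.9]
grip_width: 0.005
peg r 0.0573 ang 68.5 Ft(tool y) 5.63 Fz -2.07
phi 51.7 wheel torque est 0.377
```

```bash
python3 -m creep '[{"fingers":0,"x":0,"y":-0.023,"z":0.008,"twist":0.2},{"fingers":0,"x":0,"y":-0.046,"z":0.016,"twist":0.4}]'|tail -2; python3 fc.py|tail -2
```

```text
ft_force: [-7.8, 4.7, 6.5]
grip_width: 0.003
peg r 0.0576 ang 67.7 Ft(tool y) 8.82 Fz -2.36
phi 51.1 wheel torque est 0.586
```

The force jumped to 8.8 N while the wheel barely advanced, so the piston is home. I hold briefly to get a steady reading.

```bash
python3 -m creep '[{"fingers":0,"x":0,"y":0,"z":0,"twist":0}]'|tail -2; python3 fc.py; python3 -m creep '[{"fingers":0,"x":0,"y":0,"z":0,"twist":0}]'|tail -2; python3 fc.py|tail -2
```

```text
ft_force: [-7.8, 4.5, 5.7]
grip_width: 0.007
t 18.05 pos [ 0.5878 -0.2437  0.0659] zang 43.87 F [-7.75  4.52  5.72] M [0.903 1.637 0.025] g 0.007 q7 1.36
peg r 0.0576 ang 67.7 Ft(tool y) 8.66 Fz -2.46
phi 51.1 wheel torque est 0.577
ft_force: [-7.7, 4.9, 6.5]
grip_width: 0.005
peg r 0.0576 ang 67.7 Ft(tool y) 8.84 Fz -2.16
phi 51.1 wheel torque est 0.585
```

It is steady at about 0.58 N m, roughly 14–17 N of squeeze. I back off, lift clear and look.

```bash
python3 -m creep '[{"fingers":0,"x":0,"y":0.06,"z":0,"twist":0},{"fingers":0,"x":0,"y":0.2,"z":0,"twist":0},{"fingers":0,"x":0,"y":0.25,"z":0,"twist":0},{"fingers":0,"x":-0.5,"y":0.25,"z":0,"twist":0},{"fingers":0,"x":-1.3,"y":0.25,"z":0,"twist":0},{"fingers":0,"x":-2.2,"y":0.25,"z":0,"twist":0},{"fingers":0,"x":-3.1,"y":0.25,"z":0,"twist":0},{"fingers":0,"x":-4,"y":0.25,"z":0,"twist":0},{"fingers":0,"x":-4.5,"y":0.25,"z":0,"twist":0},{"fingers":0,"x":-4.5,"y":0.25,"z":0,"twist":0},{"fingers":0,"x":-4.5,"y":0.25,"z":0,"twist":0}]'; python3 look.py 10
python3 - <<'E'
from wh import *
I=load('s10'); Q=cloud(I); 
im=grab('wrist','w10')
E
```

```text
time: 19.05
position: [0.5836, -0.2386, 0.2476]
tool_rot: [-0.601, 1.483, 0.597]
ft_force: [0.3, -0.2, -0.9]
grip_width: 0.004
d wheel mod72 45.6 conc 0.92 146
  piston ((59.95125961303711, 1.1651660203933716), 33.281944274902344) 75 [55.50911     0.44381332]
  jaw top X range [-0.0034  0.0092  0.0302] 45
s wheel mod72 45.5 conc 0.93 238
  piston ((62.644256591796875, -0.9594385623931885), 33.14166259765625) 113 [54.029396  -0.7789773]
  jaw top X range [-0.0014  0.0122  0.0414] 93
```

View pics/s10c.png

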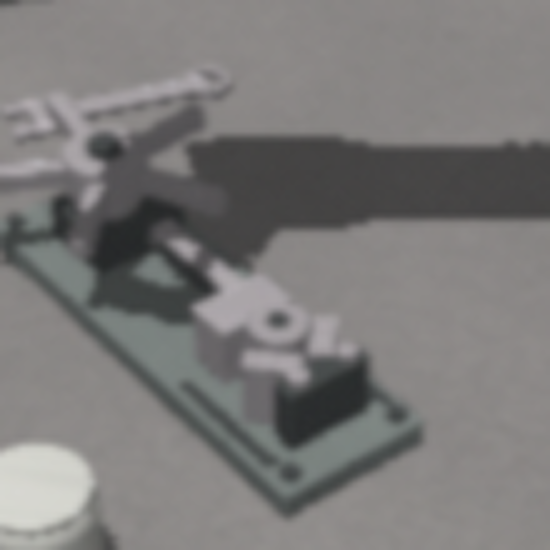

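View pics/d10c.png

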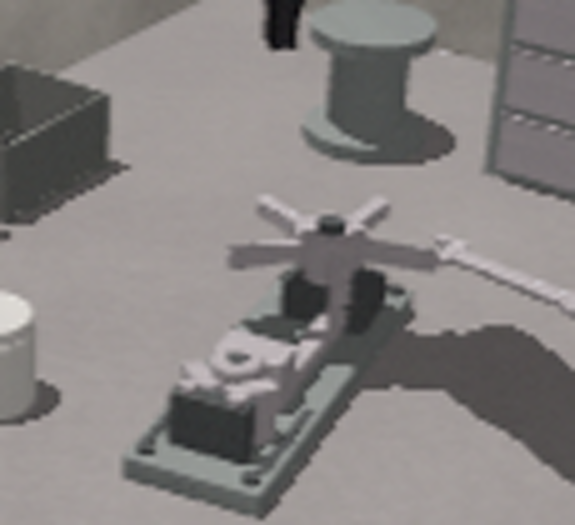

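View pics/w10.png

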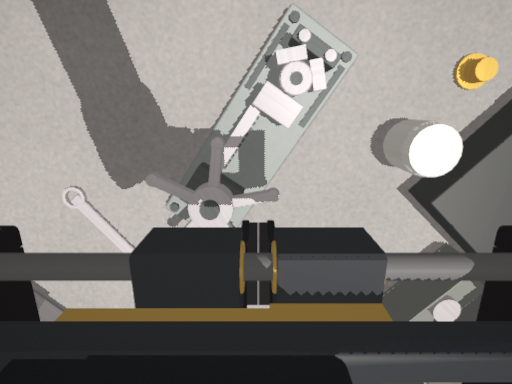

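Run:
```python
from wh import *
im=load('w10'); cv2.imwrite('pics/w10c.png',cv2.resize(im['pixels'][0:140,230:370,::-1],None,fx=4.2,fy=4.2,interpolation=cv2.INTER_CUBIC))
a=load('scene0')['pixels'].astype(int); b=load('s10')['pixels'].astype(int)
for n,(x0,y0,x1,y1) in dict(orifice=(340,248,366,270),seal=(315,300,342,324),rack=(284,266,320,286),bush=(210,242,232,262),tin=(182,198,212,234)).items():
    print(n,np.abs(a-b)[y0:y1,x0:x1].mean().round(2))
A=cloud(load('side0'));s=telemetry.get_state();print(s['time'],s['ft_force'],np.abs(s['qd']).max())
```

```text
orifice 4.34
seal 4.97
rack 3.37
bush 4.07
tin 4.76
19.2 [ 0.10842492  0.26550666 -0.49939313] 0.007278774275313121
```

View pics/w10c.png

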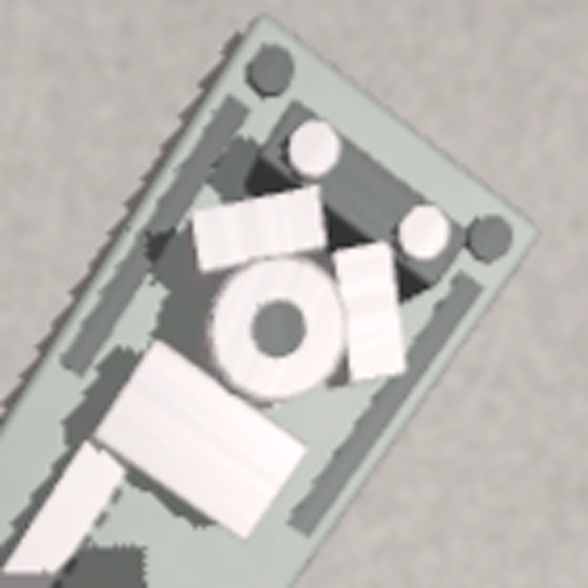

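The wrist view shows the piston top at crop (278,328) nestled against both flanks with the jaw against it. The other things match the first picture and the arm is clear. I hand in.

```bash
python3 -c "
from bench import workorder; print(workorder.close_job())"
```

```text
the job is handed in; nothing more can be done
None
```

The piston stands upright, home in the V and held by the jaw at an estimated 14–17 N. I handed the job in at about 19 s of the 72 s; no verdict is reported.

**What I did:** I took the piston from the tray, set it down on the bed about 29 mm ahead of the jaw face and let go. With the shut fingers I then pushed two spokes round, one after the other. On the second spoke the fingers began bearing on its rounded end, so I backed off and re-engaged about 10 mm further in.

**Final push:** The push force stayed at about 5 N of drag, then rose to about 8.8 N while the wheel stopped advancing. That is about 0.58 N m at the wheel, and I took it as home. I backed off there. No push reading gave an estimate anywhere near 40 N.

**Last checks:**
- **Wheel:** it is at about 117.5° (2.05 rad) in both views.
- **Piston:** it is against both V flanks and the jaw.
- **Other things:** the three tray parts, the bush and the tin look as they did in the first picture. I only glanced at the wrench and did not measure it.
- **Arm:** it is lifted clear and touching nothing.

**Limits of the checks:**
- The squeeze is worked out from an assumed push radius of about 65 mm and from the drag ratio. I did not measure it after letting go.
- During the push, the wheel angle judged from the finger position read up to about 4° higher than the camera value.
- The fitted piston centre in the last depth reading was not usable, because the V block's studs fell in the same mask. I judged the seating from the wrist picture instead.

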